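# Seat a filter planchet and close the counter drawer

### The arm

A 6-joint arm with a two-finger parallel gripper is mounted at the origin on the work surface. World frame = base frame: x ahead of the robot, y to its left, z up, the work surface at z = 0. Lengths are in m, angles in rad, forces in N, time in s.
With the tool pointing down it reaches from about 0.425 to 1.125 m from the base axis. Payload 14.9 kg.
Tool frame: the origin (TCP) lies on the centre line of the jaws, within the pads' length; the fingertips stand 17 mm ahead of it and the grasp point (between the pads) lies 2 mm behind it; z points along the fingers, y is the direction in which the jaws open and shut (so a half turn about z gives the same grasp; the last joint's range is limited). The gripper opens to 91 mm and grips with 3 to 60 N. Pads are 32 mm wide; open, the fingers measure 118 mm over their backs; the gripper's body (76 mm by 178 mm) begins 60 mm behind the grasp point.
Start: joints at [1.138, 0.379, 1.734, -0, 1.028, -0.033], TCP at [0.272, 0.645, 0.21] pointing down, gripper open.
Joint ranges: [-2.77, 2.77], [-0.74, 2.19], [0, 2.66], [-1.06, 4.2], [0.31, 2.87], [-3.08, 3.08]. Speed limits (rad/s): [1.89, 1.89, 2.39, 3.14, 3.14, 3.14].

### API

Orientations are given as a rotation vector (axis times angle).
In Python, from bench import sense, grab_frame, camera_model, sign_off, silhouettes, spot_point gives the robot as it stands.
- The arm moves only by the tool play_rows, never from a script. Its argument "rows" is a list of rows, each an object of numbers: "dx", "dy", "dz": the shift along the tool's x, y, z in cm; "rx", "ry", "rz": the turn, a rotation vector about the tool's x, y, z in rad; "grip": the opening in per cent of the stroke, from 0 (shut) to 100 (fully open). A call has exactly 5 rows; each row is the pose to reach, as a shift and turn from the pose commanded when the call began, along the tool's axes at that moment; what a row does not reach only later rows make up. A row lasts 1/8 s, in which the tool goes at most 62.5 mm and 10.7 degrees, less where a joint would pass 70% of its speed; a pose out of reach is approached as far as the arm can. A call with a gripper value outside its range is refused whole. The fingers move at their own pace and stop on an object; "grip_force" is the grip in N (left out, the last holds). Time passes only in rows, so rows that repeat a pose let the fingers close, or fill a call up. It gives the time, the measured TCP pose, the force and the opening at its end, in the units of the state.
- sense(): the state, without advancing time (a new reading comes with each control period).
- grab_frame(name): name is "side" or "top" or "wrist"; returns the picture (420x560x3 uint8, red, green, blue); there is no depth.
- camera_model(name): a dict with "camera_matrix" (3x3 intrinsics, pixels), "dist" ([k1, k2, p1, p2, k3] as OpenCV has them; the pictures are not rectified), "world_to_cam" (4x4, takes a point from world to camera coordinates). Camera axes: x right, y up, looking along -z (the intrinsics and any distortion apply to the point x, -y, -z); pixel columns grow to the right and rows downward; lengths in m; the calibration is good to about 2 mm. A picture is of the moment at which its call begins: read the wrist's pose just before it. camera_model takes no time and is no camera call; for the wrist camera it gives the pose at the moment of the call.
- sign_off(): hands the job in, once; it reports no verdict.
Trained networks look in the newest picture that a camera, given by its name, has taken for a name from the list of things; names that differ only in an ending like _2 or _b are one class to them, and where a whole thing is asked for, a point or a joint stands for the part that bears it (a point fixed in the world has none). Each returns a list of dicts, best first, with "confidence" (0 to 1); they miss things now and then, are a little off and sometimes report something else, mostly with a low value. They report only what shows in the picture. A call takes as long as a camera call. They do not tell look-alikes from the thing itself.
- silhouettes(camera, name): "pixels" (420x560 bool, what is visible of it) and "uv" ([column, row] in pixels, amid what is visible of it).
- spot_point(camera, name): "uv" ([column, row] in pixels: a listed point, or the origin of a listed thing).
The state is a dict: "clock": time; "joint_pos": joint angles; "qd": joint speeds; "effort": joint torques, N m; "eef_pos": TCP position; "tool_rot": TCP orientation; "wrist_force": force on the tool from outside, world axes, zero at the start; "wrist_torque": the same for the moment, N m; "gripper_width": opening from 0.0 (shut) to 1.0 (fully open).
Only numpy, scipy, OpenCV 4.12 (cv2) and the standard library are available. Lean on these libraries where they do the work, as an engineer would, in place of code of your own. Each camera call takes 0.05 s, during which the arm holds its last target. There are 200 camera calls.

### The job

On the sample counter's open drawer the round steel planchet has been set down beside its recess. Gently nudge it by its edge with the fingertips, without lifting it or touching the white filter on top, until it drops flat into the recess; then push the drawer fully home by its handle without slamming it, leave the bottle, jar and flask beside it undisturbed, and take the hand away. Nothing is to be gripped or picked up.

Things in the scene. Friction and masses are not known exactly. Their poses are not given: they have to be found in the camera images.
- planchet: loose flat steel disc, 50 mm diameter, 6 mm thick, 30 to 55 g, sharp upright edge; origin at the centre of its underside, z up. It lies flat on the drawer's deck, somewhere between the recess and the handle end. Push it on its edge.
- filter: thin white filter disc, 41 mm diameter, 0.5 mm thick, fixed centrally on the planchet's top face, leaving a bare steel border about 4 mm wide. Origin at the centre of its underside, 6 mm above the planchet's underside. Must not be touched.
- counter: fixed cream instrument box, 240 mm wide, 210 deep, 175 high. Origin on the bench under the recess's place when the drawer is fully out; x points the way the drawer closes, into the box, y left as seen from the handle. The box's front face is at x = 80 mm; its slot is 5 mm high above the deck, so a planchet in the recess passes and one lying on the deck does not.
- drawer (a joint): how far the drawer has been pushed in, m: 0 = fully drawn out, 0.165 = fully home against a stop. It slides along the counter's x; starts between 0 and 0.012. Moves with about 2.5 N of steady friction, stays where it is left, no spring.
- recess (a point): centre of the recess at deck level (85 mm above the bench); moves with the drawer, axes as the counter. Recess 54 mm in diameter, 7 mm deep, flat solid floor, upright wall: a seated planchet and filter lie just below the deck. The level aluminium deck is 170 mm wide (y), ends 105 mm before the centre (-x) and has no raised edge there: fingers may hang past its end, above the handle.
- handle (a point): middle of the drawer's bow handle: level steel bar 10 mm thick, 90 mm long along y, 143 mm before the recess centre (-x), 60 mm above the bench (25 below the deck); 33 mm free between bar and front panel. Push its outer side towards +x of the counter. With the drawer home the bar is 58 mm in front of the box's front face.
- sample_bottle: bystander: amber glass bottle with black cap, 52 mm diameter, 115 mm high, standing beside the drawer; origin at the centre of its underside.
- wide_jar: bystander: white plastic jar, 60 mm diameter, 85 mm high, standing beside the drawer; origin at the centre of its underside.
- flask: bystander: conical glass flask, 72 mm diameter at the foot, 112 mm high, standing beside the drawer; origin at the centre of its underside.
Mind the look-alikes: they are no part of the job. There is more than one size of the planchet; the one meant has the size given above.

How it is judged:
By the outcome, as a careful person would: the job done as asked, in the order asked, and still so for the second after the job is handed in, with the robot touching nothing.
It also fails if it takes over 58 s, if anything falls off the work surface, if the arm or the gripper's body presses on something with over 40 N, if the wrist force passes 120 N, or if a joint passes its speed limit or range.

## Working session

There is one attempt and no reset: what is moved stays moved. The work goes in short steps, Python scripts to look and compute and a tool call to move; the robot and the scene stay as the last step left them, time stands still between calls to the robot, and variables do not carry over. Pictures are saved under pics/ and viewed, about 8 in all and at most 12, crops included, and the job is handed in when it is done.

Besides the shell and the picture viewer there is one more tool, called after "Call:" by a JSON object that holds its "name" and its "arguments". play_rows: Moves the arm, as the interface text tells. Its arguments: {"type":"object","properties":{"rows":{"type":"array"},"grip_force":{"type":"number"}},"required":["rows"]}

```bash
mkdir -p pics; cat > h.py <<'E'
import numpy as np, cv2
from bench import *
def ray(cm,uv):
    K=np.array(cm["camera_matrix"]);d=np.array(cm["dist"],float);T=np.array(cm["world_to_cam"])
    p=cv2.undistortPoints(np.array([[uv]],float),K,d)[0,0]
    c=np.array([p[0],-p[1],-1.0]);R=T[:3,:3];o=-R.T@T[:3,3]
    return o,R.T@c
def onz(cm,uv,z):
    o,r=ray(cm,uv);return o+r*(z-o[2])/r[2]
def proj(cm,P):
    K=np.array(cm["camera_matrix"]);d=np.array(cm["dist"],float);T=np.array(cm["world_to_cam"])
    c=(T[:3,:3]@np.atleast_2d(P).T).T+T[:3,3]; c=c*[1,-1,-1]
    return cv2.projectPoints(c,np.zeros(3),np.zeros(3),K,d)[0][:,0]
E
python3 - <<'E'
from h import *
s=sense();print(s)
ims=[]
for c in("top","side"):
    im=grab_frame(c);cv2.imwrite(f"pics/{c}0.png",im[...,::-1])
    cm=camera_model(c)
    for n,z in(("planchet",.085),("recess",.085),("handle",.06),("counter",0),("sample_bottle",0),("wide_jar",0),("flask",0),("filter",.091)):
        for r in spot_point(c,n):
            if r["confidence"]>.2: print(c,n,np.round(r["uv"],1),round(r["confidence"],2),np.round(onz(cm,r["uv"],z),4))
E
```

```text
{'clock': 0.0, 'joint_pos': array([ 1.13767516e+00,  3.79401073e-01,  1.73481660e+00,  1.31513721e-05,
        1.02848708e+00, -3.32548445e-02]), 'qd': array([-2.65359841e-05,  1.86364706e-04,  1.32967284e-03, -2.63035041e-04,
       -8.43218818e-05,  1.67082182e-04]), 'effort': array([-1.39699870e-03, -7.63715959e+01, -4.34353137e+01,  6.49473374e-02,
        4.24424547e-02, -1.28064758e-04]), 'eef_pos': array([0.27230351, 0.64440885, 0.20927575]), 'tool_rot': array([-6.23889460e-01, -3.07874650e+00,  1.69537883e-03]), 'wrist_force': array([-0.33558657, -0.73268412,  0.76451552]), 'wrist_torque': array([ 0.0315331 , -0.01492402,  0.00665753]), 'gripper_width': 1.0017732352938278}
top planchet [224.1 239.9] 0.95 [0.5608 0.1603 0.085 ]
top planchet [207.4 305.9] 0.85 [0.4399 0.1882 0.085 ]
top planchet [183.7 233.7] 0.53 [0.5721 0.2364 0.085 ]
top recess [258.3 210.2] 0.85 [0.6169 0.0973 0.085 ]
top handle [239.4 278. ] 0.75 [0.4914 0.1331 0.06  ]
top counter [261.6 215.8] 0.64 [0.619 0.096 0.   ]
top counter [239.7 279.5] 0.23 [0.4899 0.1385 0.    ]
top sample_bottle [150.7 182.9] 0.
[... 362 characters left out ...]
t [307.3 233.3] 0.79 [0.5586 0.1487 0.085 ]
side planchet [300.9 301.3] 0.66 [0.578 0.332 0.085]
side planchet [359.2 272.7] 0.65 [0.4619 0.264  0.085 ]
side recess [279.7 216.2] 0.98 [0.6186 0.0907 0.085 ]
side recess [184.6 310.8] 0.4 [0.7893 0.3511 0.085 ]
side handle [340.5 237.7] 0.68 [0.4841 0.1376 0.06  ]
side counter [284.4 244.2] 0.62 [0.6093 0.0942 0.    ]
side sample_bottle [244. 327.] 0.98 [0.6896 0.327  0.    ]
side wide_jar [184.6 313. ] 0.92 [0.8138 0.292  0.    ]
side flask [308.4 195.6] 0.83 [ 0.5438 -0.0931  0.    ]
side filter [307.5 232.4] 0.72 [0.5584 0.1524 0.091 ]
side filter [362.4 273.6] 0.54 [0.4573 0.2718 0.091 ]
side filter [293.5 294. ] 0.5 [0.5914 0.3197 0.091 ]
```

```bash
python3 - <<'E'
from h import *
a=cv2.imread("pics/top0.png");b=cv2.imread("pics/side0.png")
A=cv2.resize(a[90:340,110:390],None,fx=1.42,fy=1.42*1,interpolation=3)
B=cv2.resize(b[130:380,140:420],None,fx=1.42,fy=1.42,interpolation=3)
cv2.imwrite("pics/ab.png",np.hstack([A,B]))
E
```

```text
(no output)
```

View pics/ab.png

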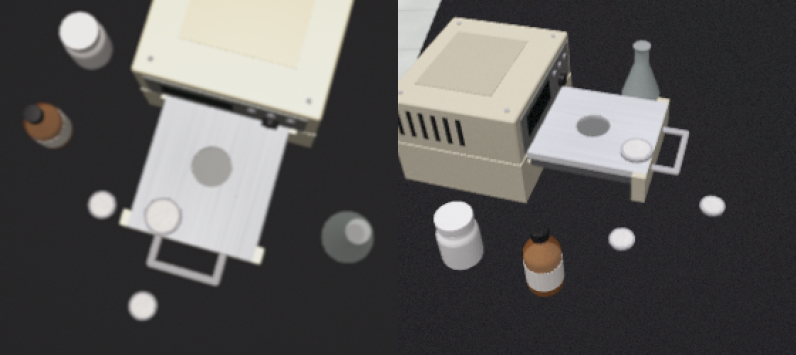

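The planchet meant is the disc on the deck (top 224,240; side 307,233). The discs at top (184,234) and (207,306) lie on the bench, off the drawer, so they are look-alikes. Next come the drawer yaw and the wrist camera mounting.

```bash
cat >> h.py <<'E'
from scipy.spatial.transform import Rotation as Ro
def toolmove(tp,xdir):
    "shift (cm, tool axes) and turn to get to TCP tp, tool down with x along xdir"
    s=sense();R=Ro.from_rotvec(s["tool_rot"]).as_matrix()
    x=np.array([*xdir,0]);x/=np.linalg.norm(x);z=np.array([0,0,-1.]);T=np.c_[x,np.cross(z,x),z]
    return np.round(R.T@(np.array(tp)-s["eef_pos"])*100,2),np.round(Ro.from_matrix(R.T@T).as_rotvec(),3)
E
python3 - <<'E'
from h import *
s=sense();R=Ro.from_rotvec(s["tool_rot"]).as_matrix();print(np.round(R,3))
cm=camera_model("wrist");T=np.array(cm["world_to_cam"]);o=-T[:3,:3].T@T[:3,3]
print("cam in tool",np.round(R.T@(o-s["eef_pos"]),3)," look",np.round(R.T@(-T[2,:3]),3),"right",np.round(R.T@T[0,:3],3))
# whole drawer mask
for c in("top","side"):
    grab_frame(c);cm=camera_model(c)
    for n in("planchet","filter"):
        for r in silhouettes(c,n)[:3]:
            m=r["pixels"];print(c,n,round(r["confidence"],2),r["uv"],m.sum(),np.round(onz(cm,r["uv"],.0915),4))
    r=silhouettes(c,"recess")[:1]
    for q in r:
        m=q["pixels"].astype(np.uint8);print(c,m.sum(),q["uv"])
        ys,xs=np.nonzero(m)
        if c=="top":
            P=np.array([onz(cm,u,.085)[:2] for u in np.c_[xs,ys].astype(float)]).astype(np.float32)
            bx=cv2.minAreaRect(P);print(bx,np.round(cv2.boxPoints(bx),4).tolist())
p=np.array([.559,.155]);rc=np.array([.618,.094])
for sg in(1,-1):
    d=(rc-p)/np.linalg.norm(rc-p)
    print(sg,toolmove([*(p-d*.07),.21],sg*d))
E
```

```text
[[-0.921  0.389  0.   ]
 [ 0.389  0.921  0.   ]
 [-0.     0.    -1.   ]]
cam in tool [ 0.08  -0.    -0.175]  look [-0.283 -0.     0.959] right [-0.  1. -0.]
top planchet 0.79 [227.8, 239.1] 547 [0.5617 0.1526 0.0915]
top planchet 0.69 [209.1, 305.7] 307 [0.4405 0.184  0.0915]
top planchet 0.51 [180.5, 230.8] 285 [0.5768 0.2412 0.0915]
top filter 0.88 [224.3, 243.7] 395 [0.5532 0.1589 0.0915]
top filter 0.76 [183.9, 235.3] 128 [0.5684 0.2345 0.0915]
top filter 0.45 [207.7, 308.0] 209 [0.4364 0.1865 0.0915]
top 8779 [257.0, 217.9]
((0.5888421535491943, 0.10580553859472275), (0.18895360827445984, 0.22500832378864288), 74.47948455810547) [[0.4551999866962433, 0.04490000009536743], [0.671999990940094, -0.015300000086426735], [0.7225000262260437, 0.16670000553131104], [0.5056999921798706, 0.22689999639987946]]
side planchet 0.8 [305.9, 234.9] 346 [0.5622 0.1607 0.0915]
side planchet 0.57 [299.2, 300.0] 214 [0.5813 0.3342 0.0915]
side planchet 0.57 [362.4, 277.0] 170 [0.4586 0.2809 0.0915]
side filter 0.55 [363.1, 271.6] 120 [0.4553 0.2671 0.0915]
side filter 0.54 [307.2, 236.1] 171 [0.5596 0.1645 0.0915]
side 5073 [285.8, 226.2]
1 (array([-3.902e+01, -3.123e+01, -1.000e-02]), array([-0.   , -0.   , -2.739]))
-1 (array([-3.902e+01, -3.123e+01, -1.000e-02]), array([-0.   ,  0.   ,  0.402]))
```

Call:
{"name": "play_rows", "arguments": {"rows": [{"dx":-8,"dy":-6,"rz":0.1,"grip":33},{"dx":-16,"dy":-12,"rz":0.2,"grip":33},{"dx":-24,"dy":-18,"rz":0.3,"grip":33},{"dx":-31,"dy":-25,"rz":0.4,"grip":33},{"dx":-39,"dy":-31,"rz":0.4,"grip":33}], "grip_force": 10}}

```text
$.rows[0]: bad value
```

Call:
{"name": "play_rows", "arguments": {"rows": [{"grip":33},{"grip":33},{"grip":33},{"grip":33},{"grip":33}]}}

```text
$.rows[0]: bad value
```

```bash
python3 - <<'E'
from h import *
s=sense();print(s["clock"],s["eef_pos"],s["gripper_width"],s["wrist_force"])
im=grab_frame("wrist");cm=camera_model("wrist");cv2.imwrite("pics/w1.png",im[...,::-1])
for n,z in(("planchet",.085),("filter",.091),("recess",.085),("handle",.06)):
    for r in spot_point("wrist",n)[:3]: print(n,np.round(r["uv"],1),round(r["confidence"],2),np.round(onz(cm,r["uv"],z),4))
E
```

```text
1.3 [0.27245681 0.64481033 0.20991931] 1.0023107424757218 [-1.05892988  0.49283994 -0.25653566]
```

View pics/w1.png

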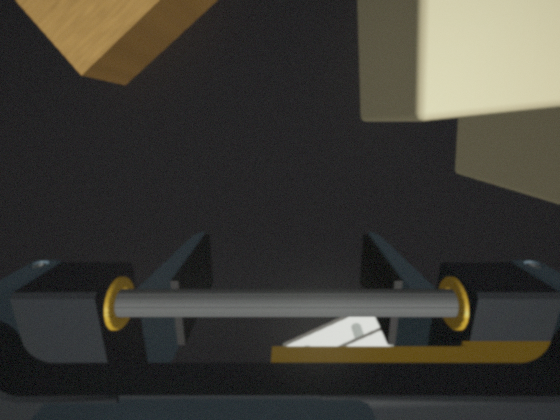

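The rows were refused, probably because every key is needed. The picture shows the fingers at the bottom (rows 230–350) and no drawer yet, since the arm is still at its start.

Call:
{"name": "play_rows", "arguments": {"rows": [{"dx":-8,"dy":-6,"dz":0,"rx":0,"ry":0,"rz":0.1,"grip":33},{"dx":-16,"dy":-12,"dz":0,"rx":0,"ry":0,"rz":0.2,"grip":33},{"dx":-24,"dy":-18,"dz":0,"rx":0,"ry":0,"rz":0.3,"grip":33},{"dx":-31,"dy":-25,"dz":0,"rx":0,"ry":0,"rz":0.4,"grip":33},{"dx":-39,"dy":-31,"dz":0,"rx":0,"ry":0,"rz":0.4,"grip":33}], "grip_force": 10}}

```text
clock: 2.17
eef_pos: [0.4246, 0.3699, 0.2102]
tool_rot: [1.225, 2.893, 0.001]
wrist_force: [1.4, 0.2, 0.7]
gripper_width: 0.482
```

```bash
python3 - <<'E'
from h import *
s=sense();print(s["clock"],s["eef_pos"],s["gripper_width"],s["wrist_force"])
p=np.array([.559,.155]);rc=np.array([.618,.094]);d=(rc-p)/np.linalg.norm(rc-p)
print(toolmove([*(p-d*.07),.21],-d))
im=grab_frame("wrist");cm=camera_model("wrist");cv2.imwrite("pics/w2.png",im[...,::-1])
for n,z in(("planchet",.085),("filter",.091),("recess",.085),("handle",.06)):
    for r in spot_point("wrist",n)[:3]: print(n,np.round(r["uv"],1),round(r["confidence"],2),np.round(onz(cm,r["uv"],z),4))
E
```

```text
2.175 [0.42458819 0.36985008 0.21015015] 0.4819648650158423 [1.43179764 0.1613292  0.69535277]
(array([-1.778e+01, -5.290e+00,  1.000e-02]), array([0.   , 0.   , 0.001]))
planchet [311.8 313.5] 0.77 [0.5372 0.2922 0.085 ]
filter [312.5 316.9] 0.42 [0.5376 0.2923 0.091 ]
```

Call:
{"name": "play_rows", "arguments": {"rows": [{"dx":-5,"dy":-2,"dz":0,"rx":0,"ry":0,"rz":0,"grip":33},{"dx":-10,"dy":-4,"dz":0,"rx":0,"ry":0,"rz":0,"grip":33},{"dx":-15,"dy":-5.3,"dz":0,"rx":0,"ry":0,"rz":0,"grip":33},{"dx":-17.3,"dy":-5.3,"dz":0,"rx":0,"ry":0,"rz":0,"grip":33},{"dx":-17.3,"dy":-5.3,"dz":0,"rx":0,"ry":0,"rz":0,"grip":33}]}}

```text
clock: 3.05
eef_pos: [0.5071, 0.211, 0.21]
tool_rot: [1.223, 2.893, 0.0]
wrist_force: [-0.4, 0.3, 0.8]
gripper_width: 0.328
```

Call:
{"name": "play_rows", "arguments": {"rows": [{"dx":0,"dy":0,"dz":0,"rx":0,"ry":0,"rz":0,"grip":33},{"dx":0,"dy":0,"dz":0,"rx":0,"ry":0,"rz":0,"grip":33},{"dx":0,"dy":0,"dz":0,"rx":0,"ry":0,"rz":0,"grip":33},{"dx":0,"dy":0,"dz":0,"rx":0,"ry":0,"rz":0,"grip":33},{"dx":0,"dy":0,"dz":0,"rx":0,"ry":0,"rz":0,"grip":33}]}}

```text
clock: 3.68
eef_pos: [0.5064, 0.2107, 0.2099]
tool_rot: [-1.223, -2.894, -0.0]
wrist_force: [-0.1, 0.0, -0.1]
gripper_width: 0.329
```

```bash
python3 - <<'E'
from h import *
s=sense();print(s["clock"],s["eef_pos"],s["gripper_width"],s["wrist_force"])
im=grab_frame("wrist");cm=camera_model("wrist");cv2.imwrite("pics/w3.png",im[...,::-1])
for n,z in(("planchet",.085),("filter",.091),("recess",.085),("handle",.06)):
    for r in spot_point("wrist",n)[:3]: print(n,np.round(r["uv"],1),round(r["confidence"],2),np.round(onz(cm,r["uv"],z),4))
E
```

```text
3.675 [0.50641973 0.21068253 0.20994291] 0.32899348098862535 [-0.1175151   0.00270042 -0.10823885]
planchet [240.7 156.9] 0.85 [0.4418 0.2134 0.085 ]
planchet [287.8 270. ] 0.79 [0.5595 0.1583 0.085 ]
planchet [353.4 200.8] 0.58 [0.5531 0.2601 0.085 ]
filter [355.7 200.4] 0.97 [0.5523 0.2621 0.091 ]
filter [289.7 273.4] 0.77 [0.5615 0.159  0.091 ]
filter [240.3 155. ] 0.64 [0.4405 0.2156 0.091 ]
handle [225.3 233.9] 0.66 [0.4862 0.1322 0.06  ]
```

View pics/w3.png

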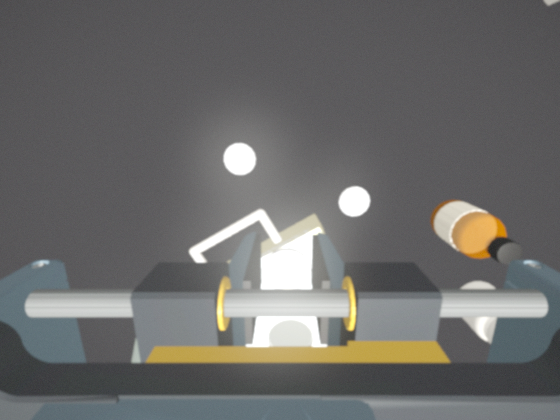

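This third picture shows the drawer planchet between the fingers at about (288,270) and the recess half hidden at (290,335). The look-alikes lie on the bench at (240,157) and (354,200). The camera's up direction points backwards, so a half turn would give it a clear view of the recess.

```bash
python3 - <<'E'
from h import *
print(sense()["joint_pos"])
E
```

```text
[ 3.51497487e-01  1.41122768e-01  2.04145457e+00  6.36644106e-06
  9.58986021e-01 -4.19394725e-01]
```

Call:
{"name": "play_rows", "arguments": {"rows": [{"dx":0,"dy":0,"dz":0,"rx":0,"ry":0,"rz":0.18,"grip":33},{"dx":0,"dy":0,"dz":0,"rx":0,"ry":0,"rz":0.36,"grip":33},{"dx":0,"dy":0,"dz":0,"rx":0,"ry":0,"rz":0.54,"grip":33},{"dx":0,"dy":0,"dz":0,"rx":0,"ry":0,"rz":0.72,"grip":33},{"dx":0,"dy":0,"dz":0,"rx":0,"ry":0,"rz":0.9,"grip":33}]}}

```text
clock: 4.55
eef_pos: [0.5065, 0.2106, 0.2099]
tool_rot: [2.366, 2.067, 0.0]
wrist_force: [0.3, -0.1, 0.2]
gripper_width: 0.33
```

Call:
{"name": "play_rows", "arguments": {"rows": [{"dx":0,"dy":0,"dz":0,"rx":0,"ry":0,"rz":0.18,"grip":33},{"dx":0,"dy":0,"dz":0,"rx":0,"ry":0,"rz":0.36,"grip":33},{"dx":0,"dy":0,"dz":0,"rx":0,"ry":0,"rz":0.54,"grip":33},{"dx":0,"dy":0,"dz":0,"rx":0,"ry":0,"rz":0.72,"grip":33},{"dx":0,"dy":0,"dz":0,"rx":0,"ry":0,"rz":0.9,"grip":33}]}}

```text
clock: 5.18
eef_pos: [0.5065, 0.2106, 0.2099]
tool_rot: [-3.03, -0.832, 0.0]
wrist_force: [-0.5, 0.3, -0.8]
gripper_width: 0.332
```

Call:
{"name": "play_rows", "arguments": {"rows": [{"dx":0,"dy":0,"dz":0,"rx":0,"ry":0,"rz":0.18,"grip":33},{"dx":0,"dy":0,"dz":0,"rx":0,"ry":0,"rz":0.36,"grip":33},{"dx":0,"dy":0,"dz":0,"rx":0,"ry":0,"rz":0.54,"grip":33},{"dx":0,"dy":0,"dz":0,"rx":0,"ry":0,"rz":0.72,"grip":33},{"dx":0,"dy":0,"dz":0,"rx":0,"ry":0,"rz":0.9,"grip":33}]}}

```text
clock: 5.8
eef_pos: [0.5065, 0.2106, 0.2099]
tool_rot: [-3.09, 0.569, -0.0]
wrist_force: [-0.6, 0.2, -0.1]
gripper_width: 0.331
```

Call:
{"name": "play_rows", "arguments": {"rows": [{"dx":0,"dy":0,"dz":0,"rx":0,"ry":0,"rz":0.18,"grip":33},{"dx":0,"dy":0,"dz":0,"rx":0,"ry":0,"rz":0.36,"grip":33},{"dx":0,"dy":0,"dz":0,"rx":0,"ry":0,"rz":0.44,"grip":33},{"dx":0,"dy":0,"dz":0,"rx":0,"ry":0,"rz":0.44,"grip":33},{"dx":0,"dy":0,"dz":0,"rx":0,"ry":0,"rz":0.44,"grip":33}]}}

```text
clock: 6.42
eef_pos: [0.5065, 0.2106, 0.2099]
tool_rot: [2.896, -1.218, -0.0]
wrist_force: [-0.3, -0.4, -0.1]
gripper_width: 0.332
```

```bash
python3 - <<'E'
from h import *
s=sense();print(s["clock"],s["eef_pos"],s["gripper_width"],s["wrist_force"],s["joint_pos"][5])
im=grab_frame("wrist");cm=camera_model("wrist");cv2.imwrite("pics/w4.png",im[...,::-1])
for n,z in(("planchet",.085),("filter",.091),("recess",.085),("handle",.06)):
    for r in spot_point("wrist",n)[:3]: print(n,np.round(r["uv"],1),round(r["confidence"],2),np.round(onz(cm,r["uv"],z),4))
p=np.array([.559,.155]);rc=np.array([.618,.094]);d=(rc-p)/np.linalg.norm(rc-p)
print(toolmove([*(p-d*.07),.21],d))
E
```

```text
6.425 [0.5064882  0.21059104 0.20991465] 0.33226722194879393 [-0.3303102  -0.3812769  -0.14485902] 2.7186217764058793
planchet [332.  210.4] 0.73 [0.4676 0.1825 0.085 ]
planchet [216.9 172.8] 0.71 [0.5771 0.2354 0.085 ]
filter [328.7 211.6] 0.95 [0.471 0.185 0.091]
filter [216.3 174.1] 0.61 [0.5764 0.2351 0.091 ]
filter [288.1 130.9] 0.6 [0.555  0.1576 0.091 ]
recess [281.7  23.9] 0.92 [0.6215 0.0977 0.085 ]
handle [349.5 163.2] 0.56 [0.4844 0.1363 0.06  ]
(array([ 0.65,  0.09, -0.01]), array([0.   , 0.   , 0.004]))
```

View pics/w4.png

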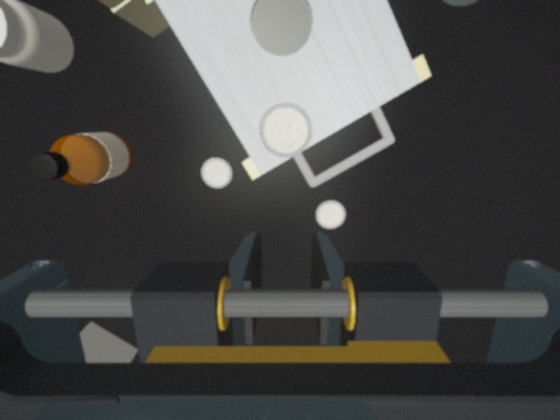

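Picture 4 shows the planchet on the deck at about (286,130), with its steel border and filter visible. The recess is at (282,22), the handle at (350,165), and the look-alikes at (217,172) and (330,214) on the bench. I'll refine both circles by edge fitting and make the confirming crop.

```bash
cat >> h.py <<'E'
from scipy.ndimage import map_coordinates
from scipy.optimize import minimize
def fitcirc(im,cm,c0,z,r,dr=.0015,sgn=0,vis=None,span=.012):
    g=cv2.cvtColor(im,cv2.COLOR_RGB2GRAY).astype(float)
    t=np.linspace(0,2*np.pi,120,endpoint=False)
    def samp(c,rr):
        uv=proj(cm,np.c_[c[0]+rr*np.cos(t),c[1]+rr*np.sin(t),np.full(120,z)])
        v=map_coordinates(g,[uv[:,1],uv[:,0]],order=1,cval=np.nan);return v
    def f(c):
        d=samp(c,r+dr)-samp(c,r-dr);d=d[np.isfinite(d)];d=np.clip(d,-40,40)
        return -np.mean(np.abs(d)) if sgn==0 else -sgn*np.mean(d)
    k=np.arange(-span,span+1e-6,.001)
    b=min(((f((c0[0]+a,c0[1]+e)),c0[0]+a,c0[1]+e) for a in k for e in k))
    r_=minimize(f,b[1:],method="Nelder-Mead",options=dict(initial_simplex=[b[1:],(b[1]+.001,b[2]),(b[1],b[2]+.001)]))
    return r_.x,-r_.fun
E
python3 - <<'E'
from h import *
im=cv2.imread("pics/w4.png")[...,::-1].copy();cm=camera_model("wrist")
p,v=fitcirc(im,cm,(.557,.157),.091,.025,sgn=1);print("planchet 25mm",p,v)
for rr in (.017,.020,.0225,.025,.028): print(rr,fitcirc(im,cm,p,.091,rr,sgn=1,span=.003))
f,v=fitcirc(im,cm,(.557,.157),.0915,.0205,sgn=-1);print("filter",f,v)
rc,v=fitcirc(im,cm,(.620,.097),.085,.027,sgn=1);print("recess",rc,v)
# deck left edge & front edge lines
g=cv2.cvtColor(im,cv2.COLOR_RGB2GRAY)
vis=im.copy()
for c,z,r,col in((p,.091,.025,(255,0,0)),(f,.0915,.0205,(0,0,255)),(rc,.085,.027,(0,160,0))):
    t=np.linspace(0,6.283,80);uv=proj(cm,np.c_[c[0]+r*np.cos(t),c[1]+r*np.sin(t),t*0+z])
    cv2.polylines(vis,[np.round(uv*8).astype(int)],True,col,1,shift=3)
L=cv2.HoughLinesP((g>150).astype(np.uint8)*255-cv2.erode((g>150).astype(np.uint8)*255,None),1,np.pi/360,40,minLineLength=60,maxLineGap=8)
for l in L[:8,0]:
    a=onz(cm,l[:2].astype(float),.085);b=onz(cm,l[2:].astype(float),.085);e=(b-a)[:2]
    print(l,np.round(np.degrees(np.arctan2(e[1],e[0])),1),np.round(np.linalg.norm(e),3))
cv2.imwrite("pics/c4.png",cv2.resize(vis[0:240,160:440],None,fx=2.5,fy=2.5,interpolation=cv2.INTER_CUBIC)[...,::-1])
E
```

```text
planchet 25mm [0.55769526 0.15885832] 13.974887672023659
0.017 (array([0.55740466, 0.15882796]), np.float64(-0.9933442742723467))
0.02 (array([0.55887129, 0.15303307]), np.float64(2.0589851893906848))
0.0225 (array([0.56172971, 0.16531843]), np.float64(-0.1857541741695864))
0.025 (array([0.55769526, 0.15885832]), np.float64(13.974887672023659))
0.028 (array([0.55425231, 0.16165827]), np.float64(3.1725293461082886))
filter [0.55722133 0.15900664] 27.860531615955217
recess [0.62352673 0.09618532] 34.71473853977547
[254 179 430  75] -105.3 0.188
[155   0 249 156] 164.1 0.151
[307 181 391 134] -105.9 0.091
[312 186 393 141] -105.9 0.088
[171  25 249 155] 164.1 0.128
[253 179 368 111] -105.3 0.127
[308 182 391 135] -105.6 0.09
```

View pics/c4.png

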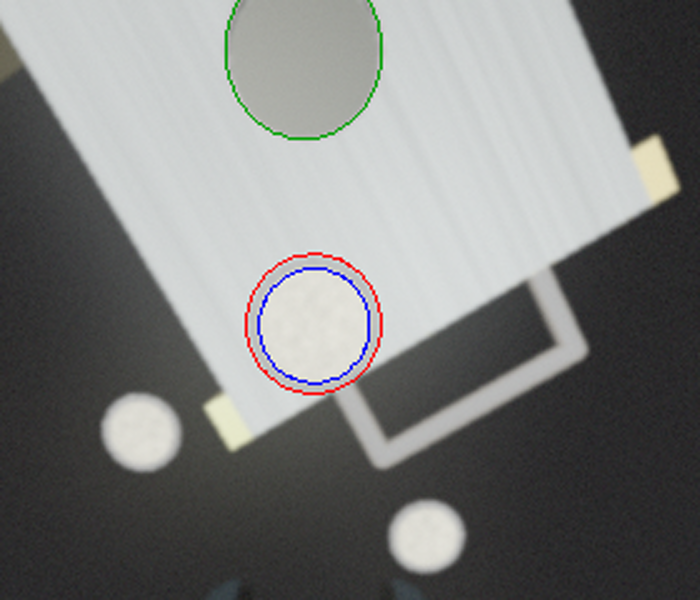

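The 50 mm rim, the 41 mm filter and the recess all fit tightly, so this is the right planchet. Next is the pre-push pose.

```bash
python3 - <<'E'
from h import *
p=np.array([.5575,.1589]);rc=np.array([.6235,.0962]);d=(rc-p)/np.linalg.norm(rc-p);print(np.linalg.norm(rc-p))
print(toolmove([*(p-d*.06),.1045],d))
E
```

```text
0.09103455387928262
(array([ 1.27,  0.19, 10.54]), array([ 0.   ,  0.   , -0.038]))
```

Call:
{"name": "play_rows", "arguments": {"rows": [{"dx":1.27,"dy":0.19,"dz":3,"rx":0,"ry":0,"rz":-0.038,"grip":33},{"dx":1.27,"dy":0.19,"dz":6,"rx":0,"ry":0,"rz":-0.038,"grip":33},{"dx":1.27,"dy":0.19,"dz":8.5,"rx":0,"ry":0,"rz":-0.038,"grip":33},{"dx":1.27,"dy":0.19,"dz":10,"rx":0,"ry":0,"rz":-0.038,"grip":33},{"dx":1.27,"dy":0.19,"dz":10.5,"rx":0,"ry":0,"rz":-0.038,"grip":33}]}}

```text
clock: 7.3
eef_pos: [0.5138, 0.2001, 0.1044]
tool_rot: [2.917, -1.165, -0.001]
wrist_force: [1.1, 0.1, 0.4]
gripper_width: 0.327
```

Call:
{"name": "play_rows", "arguments": {"rows": [{"dx":0,"dy":0,"dz":0,"rx":0,"ry":0,"rz":0,"grip":33},{"dx":0,"dy":0,"dz":0,"rx":0,"ry":0,"rz":0,"grip":33},{"dx":0,"dy":0,"dz":0,"rx":0,"ry":0,"rz":0,"grip":33},{"dx":0,"dy":0,"dz":0,"rx":0,"ry":0,"rz":0,"grip":33},{"dx":0,"dy":0,"dz":0,"rx":0,"ry":0,"rz":0,"grip":33}]}}

```text
clock: 7.92
eef_pos: [0.514, 0.2002, 0.1051]
tool_rot: [-2.917, 1.165, -0.0]
wrist_force: [0.0, -0.4, 1.3]
gripper_width: 0.333
```

```bash
python3 - <<'E'
from h import *
s=sense();print(s["clock"],s["eef_pos"],s["gripper_width"],s["wrist_force"])
im=grab_frame("wrist");cm=camera_model("wrist");cv2.imwrite("pics/w5.png",im[...,::-1])
p,v=fitcirc(im,cm,(.557,.157),.091,.025,sgn=1);print("planchet",p,v)
f,v=fitcirc(im,cm,(.557,.157),.0915,.0205,sgn=-1);print("filter",f,v)
rc,v=fitcirc(im,cm,(.622,.097),.085,.027,sgn=1);print("recess",rc,v)
d=(rc-f)/np.linalg.norm(rc-f);print(np.linalg.norm(rc-f),toolmove([*(f-d*.036),.1045],d))
E
```

```text
7.925 [0.51404587 0.20020018 0.10507526] 0.3331784762545663 [ 0.02162598 -0.42119672  1.27681024]
planchet [0.55783915 0.15884761] 15.625320334434472
filter [0.55740874 0.15901645] 31.101383770811655
recess [0.62340075 0.09607658] 37.24114041944356
0.09119414636496417 (array([ 2.38, -0.01,  0.05]), array([-0.   , -0.   ,  0.002]))
```

View pics/w5.png

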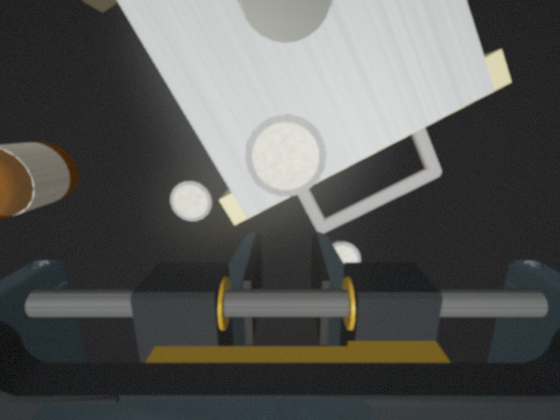

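The view is well centred: planchet at (286,155), with the fingers straight behind it at columns 245 and 330. I'll approach to contact and push slowly.

Call:
{"name": "play_rows", "arguments": {"rows": [{"dx":1.2,"dy":0,"dz":0.05,"rx":0,"ry":0,"rz":0,"grip":33},{"dx":1.7,"dy":0,"dz":0.05,"rx":0,"ry":0,"rz":0,"grip":33},{"dx":2.0,"dy":0,"dz":0.05,"rx":0,"ry":0,"rz":0,"grip":33},{"dx":2.3,"dy":0,"dz":0.05,"rx":0,"ry":0,"rz":0,"grip":33},{"dx":2.6,"dy":0,"dz":0.05,"rx":0,"ry":0,"rz":0,"grip":33}]}}

```text
clock: 8.6
eef_pos: [0.5329, 0.1821, 0.1044]
tool_rot: [2.917, -1.166, -0.0]
wrist_force: [-0.4, -0.2, -0.3]
gripper_width: 0.328
```

Call:
{"name": "play_rows", "arguments": {"rows": [{"dx":0.3,"dy":0,"dz":0,"rx":0,"ry":0,"rz":0,"grip":33},{"dx":0.6,"dy":0,"dz":0,"rx":0,"ry":0,"rz":0,"grip":33},{"dx":0.9,"dy":0,"dz":0,"rx":0,"ry":0,"rz":0,"grip":33},{"dx":1.2,"dy":0,"dz":0,"rx":0,"ry":0,"rz":0,"grip":33},{"dx":1.5,"dy":0,"dz":0,"rx":0,"ry":0,"rz":0,"grip":33}]}}

```text
clock: 9.22
eef_pos: [0.5439, 0.1718, 0.1044]
tool_rot: [2.917, -1.166, -0.0]
wrist_force: [-0.4, 0.9, 0.0]
gripper_width: 0.329
```

```bash
python3 - <<'E'
from h import *
s=sense();print(s["clock"],s["eef_pos"],s["gripper_width"],s["wrist_force"])
im=grab_frame("wrist");cm=camera_model("wrist");cv2.imwrite("pics/w6.png",im[...,::-1])
f,v=fitcirc(im,cm,s["eef_pos"][:2]+.036*np.array([.72,-.69]),.0915,.0205,sgn=-1);print("filter",f,v)
rc,v=fitcirc(im,cm,(.622,.097),.085,.027,sgn=1);print("recess",rc,v)
R=Ro.from_rotvec(s["tool_rot"]).as_matrix()
print("disc in tool",R.T[:2,:2]@(f-s["eef_pos"][:2]),"recess-disc in tool",R.T[:2,:2]@(rc-f))
E
```

```text
9.225 [0.54386966 0.17177204 0.10443061] 0.32923510916075494 [-0.43665202  0.94942221  0.032693  ]
filter [0.55764566 0.15894795] 32.22554386550156
recess [0.62475567 0.09581929] 38.15096803130875
disc in tool [ 0.01882009 -0.00019961] recess-disc in tool [ 0.09213433 -0.00049706]
```

View pics/w6.png

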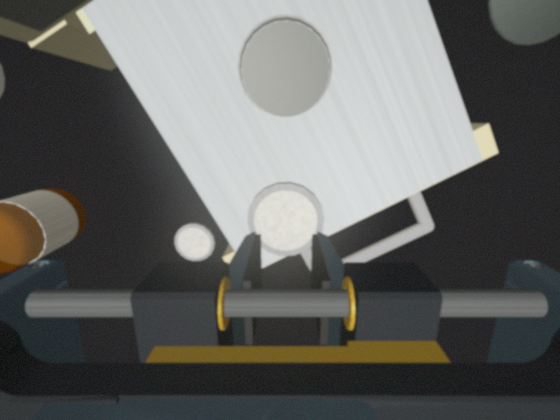

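```bash
python3 - <<'E'
from h import *
s=sense();cm=camera_model("wrist");R=Ro.from_rotvec(s["tool_rot"]).as_matrix()
def tp(x,y,z): return np.round(proj(cm,s["eef_pos"]+R@np.array([x,y,z]))[0],0)
for x in(-.016,-.008,0,.008,.016):
  print(x,[tp(x,y,.017).tolist() for y in(-.0285,-.015,.015,.0285)], [tp(x,y,-.04).tolist() for y in(-.0285,-.015)])
im=cv2.imread("pics/w6.png");cv2.imwrite("pics/c6.png",cv2.resize(im[150:300,190:390],None,fx=4,fy=4,interpolation=2))
for uv in((255,235),(318,235)): print((R.T@(onz(cm,uv,.0875)-s["eef_pos"])).round(4))
E
```

```text
-0.016 [[244.0, 267.0], [264.0, 267.0], [307.0, 267.0], [327.0, 267.0]] [[230.0, 317.0], [256.0, 317.0]]
-0.008 [[244.0, 256.0], [264.0, 256.0], [307.0, 256.0], [327.0, 256.0]] [[229.0, 304.0], [256.0, 304.0]]
0 [[243.0, 245.0], [263.0, 245.0], [308.0, 245.0], [327.0, 245.0]] [[228.0, 290.0], [255.0, 290.0]]
0.008 [[243.0, 234.0], [263.0, 234.0], [308.0, 234.0], [328.0, 234.0]] [[227.0, 275.0], [255.0, 275.0]]
0.016 [[242.0, 223.0], [263.0, 223.0], [308.0, 223.0], [328.0, 223.0]] [[226.0, 260.0], [254.0, 260.0]]
[ 0.0074 -0.0204  0.017 ]
[0.0073 0.0219 0.017 ]
```

View pics/c6.png

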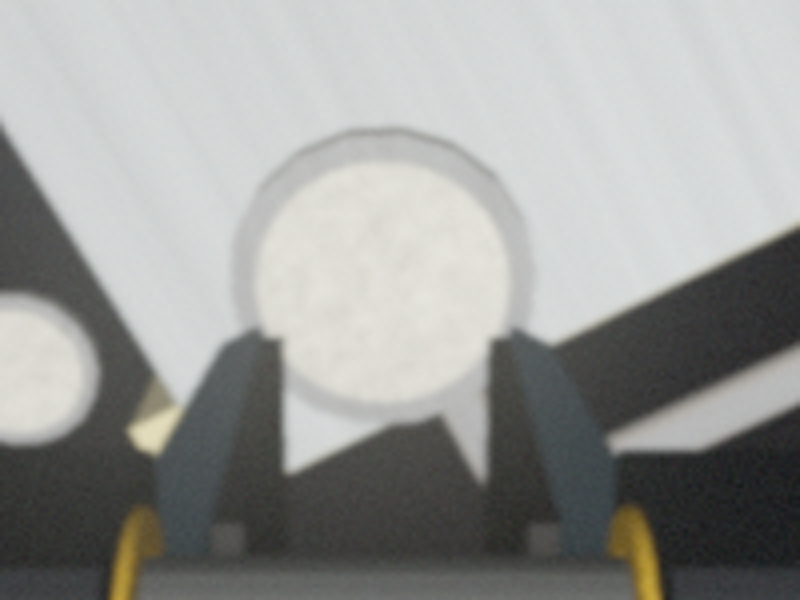

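The disc has not moved and no force shows, though the fingers ought to have reached it. The tips look higher than I assumed, so I'll check the side view with the predicted tip points overlaid.

```bash
python3 - <<'E'
from h import *
s=sense();cm=camera_model("side");R=Ro.from_rotvec(s["tool_rot"]).as_matrix()
im=grab_frame("side");cv2.imwrite("pics/s6.png",im[...,::-1])
big=cv2.resize(im[140:270,240:400],None,fx=5,fy=4.6,interpolation=cv2.INTER_CUBIC)[...,::-1].copy()
for z,col in((.017,(0,0,255)),(0,(0,255,0))):
  for x in(-.016,.016):
    for y in(-.0285,-.015,.015,.0285):
      u=proj(cm,s["eef_pos"]+R@np.array([x,y,z]))[0];cv2.circle(big,(int((u[0]-240+.5)*5),int((u[1]-140+.5)*4.6)),3,col,-1)
cv2.imwrite("pics/s6c.png",big)
E
```

```text
(no output)
```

View pics/s6c.png

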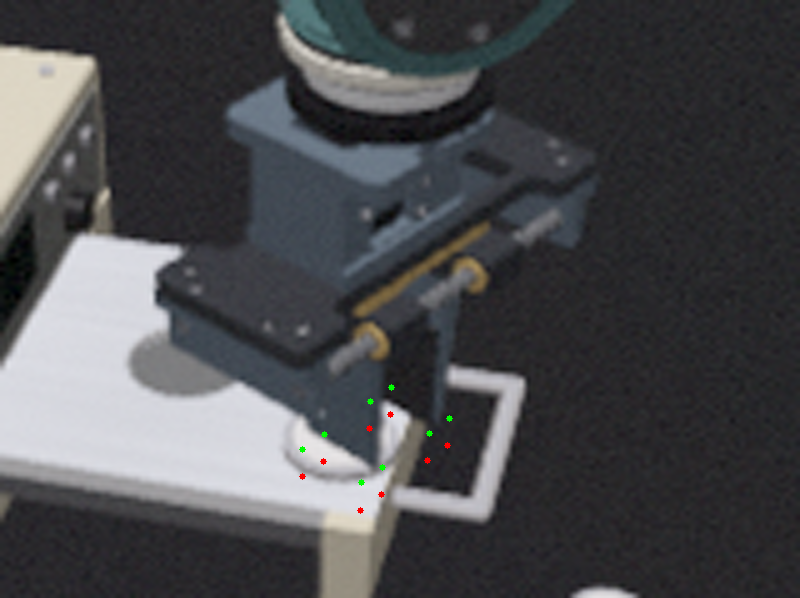

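```bash
python3 - <<'E'
from h import *
s=sense();cm=camera_model("wrist");R=Ro.from_rotvec(s["tool_rot"]).as_matrix()
for z in(.017,.01,.005,.0025,0,-.0025,-.005,-.01):
  a=proj(cm,np.array([s["eef_pos"]+R@np.array([.016,y,z]) for y in(-.015,.015)]));print(z,a.round(1).tolist(),round(a[1,0]-a[0,0],1))
g=cv2.cvtColor(cv2.imread("pics/w6.png"),cv2.COLOR_BGR2GRAY)
for c in(256,258,260): print(c,g[226:242,c].tolist())
for r in(238,242): print(r,g[r,250:270].tolist(),g[r,304:324].tolist())
E
```

```text
0.017 [[262.8, 222.8], [308.1, 222.8]] 45.3
0.01 [[262.1, 226.3], [308.9, 226.3]] 46.8
0.005 [[261.5, 228.9], [309.4, 228.9]] 48.0
0.0025 [[261.1, 230.3], [309.7, 230.3]] 48.6
0 [[260.8, 231.7], [310.0, 231.7]] 49.2
-0.0025 [[260.5, 233.2], [310.4, 233.2]] 49.9
-0.005 [[260.2, 234.7], [310.7, 234.6]] 50.5
-0.01 [[259.5, 237.8], [311.3, 237.7]] 51.9
256 [218, 218, 217, 214, 209, 201, 188, 173, 138, 101, 87, 88, 88, 87, 86, 84]
258 [220, 220, 220, 219, 217, 216, 211, 197, 160, 110, 92, 88, 89, 87, 86, 83]
260 [220, 219, 219, 219, 218, 217, 215, 204, 179, 157, 154, 151, 148, 141, 131, 124]
238 [96, 98, 98, 92, 92, 90, 88, 91, 89, 105, 148, 191, 212, 218, 218, 219, 217, 215, 218, 219] [222, 222, 222, 221, 220, 215, 205, 181, 136, 96, 78, 78, 79, 81, 82, 89, 91, 89, 91, 89]
242 [95, 93, 91, 85, 85, 81, 87, 83, 84, 94, 123, 160, 184, 198, 206, 213, 215, 214, 216, 217] [220, 216, 210, 203, 195, 190, 180, 156, 118, 86, 79, 77, 78, 76, 79, 80, 82, 87, 86, 87]
```

Both views put the fingertips roughly level with the TCP, not 17 mm ahead of it, so they hover above the disc. Before lowering anything near the planchet I'll settle the tip height with a slow touch on bare deck, well away from the disc and recess.

Call:
{"name": "play_rows", "arguments": {"rows": [{"dx":-0.5,"dy":0,"dz":-1.5,"rx":0,"ry":0,"rz":0,"grip":33},{"dx":0,"dy":1,"dz":-3,"rx":0,"ry":0,"rz":0,"grip":33},{"dx":3,"dy":3,"dz":-3,"rx":0,"ry":0,"rz":0,"grip":33},{"dx":6,"dy":5,"dz":-3,"rx":0,"ry":0,"rz":0,"grip":33},{"dx":7.5,"dy":6.3,"dz":-2,"rx":0,"ry":0,"rz":0,"grip":33}]}}

```text
clock: 9.95
eef_pos: [0.5555, 0.073, 0.1257]
tool_rot: [-2.916, 1.167, -0.004]
wrist_force: [-0.4, -0.0, -0.3]
gripper_width: 0.329
```

Call:
{"name": "play_rows", "arguments": {"rows": [{"dx":0,"dy":0,"dz":0.8,"rx":0,"ry":0,"rz":0,"grip":33},{"dx":0,"dy":0,"dz":1.5,"rx":0,"ry":0,"rz":0,"grip":33},{"dx":0,"dy":0,"dz":2.0,"rx":0,"ry":0,"rz":0,"grip":33},{"dx":0,"dy":0,"dz":2.1,"rx":0,"ry":0,"rz":0,"grip":33},{"dx":0,"dy":0,"dz":2.1,"rx":0,"ry":0,"rz":0,"grip":33}]}}

```text
clock: 10.58
eef_pos: [0.5547, 0.0749, 0.1034]
tool_rot: [2.918, -1.165, 0.0]
wrist_force: [-0.0, 0.9, 1.1]
gripper_width: 0.332
```

Call:
{"name": "play_rows", "arguments": {"rows": [{"dx":0,"dy":0,"dz":0.05,"rx":0,"ry":0,"rz":0,"grip":33},{"dx":0,"dy":0,"dz":0.1,"rx":0,"ry":0,"rz":0,"grip":33},{"dx":0,"dy":0,"dz":0.15,"rx":0,"ry":0,"rz":0,"grip":33},{"dx":0,"dy":0,"dz":0.2,"rx":0,"ry":0,"rz":0,"grip":33},{"dx":0,"dy":0,"dz":0.25,"rx":0,"ry":0,"rz":0,"grip":33}]}}

```text
clock: 11.2
eef_pos: [0.5547, 0.0746, 0.1009]
tool_rot: [-2.917, 1.166, -0.0]
wrist_force: [0.4, 0.0, 0.3]
gripper_width: 0.326
```

Call:
{"name": "play_rows", "arguments": {"rows": [{"dx":0,"dy":0,"dz":0.1,"rx":0,"ry":0,"rz":0,"grip":33},{"dx":0,"dy":0,"dz":0.2,"rx":0,"ry":0,"rz":0,"grip":33},{"dx":0,"dy":0,"dz":0.3,"rx":0,"ry":0,"rz":0,"grip":33},{"dx":0,"dy":0,"dz":0.4,"rx":0,"ry":0,"rz":0,"grip":33},{"dx":0,"dy":0,"dz":0.4,"rx":0,"ry":0,"rz":0,"grip":33}]}}

```text
clock: 11.82
eef_pos: [0.5546, 0.0746, 0.0968]
tool_rot: [2.917, -1.166, -0.0]
wrist_force: [0.5, -0.4, 0.6]
gripper_width: 0.326
```

```bash
python3 - <<'E'
from h import *
s=sense();print(s["clock"],s["eef_pos"],s["wrist_force"])
im=grab_frame("side");cv2.imwrite("pics/s7.png",im[...,::-1]);cm=camera_model("side");R=Ro.from_rotvec(s["tool_rot"]).as_matrix()
big=cv2.resize(im[130:260,230:390],None,fx=5,fy=4.6,interpolation=cv2.INTER_CUBIC)[...,::-1].copy()
def dot(P,col):
  u=proj(cm,P)[0];cv2.circle(big,(int((u[0]-230+.5)*5),int((u[1]-130+.5)*4.6)),3,col,-1)
for x in(-.016,.016):
  for y in(-.0285,-.015,.015,.0285):
    q=s["eef_pos"]+R@np.array([x,y,0]);dot(q,(0,255,0));q=q.copy();q[2]=.085;dot(q,(0,0,255))
cv2.imwrite("pics/s7c.png",big)
E
```

```text
11.825 [0.55460645 0.07457637 0.0968343 ] [ 0.46050242 -0.4358524   0.58483571]
```

View pics/s7c.png

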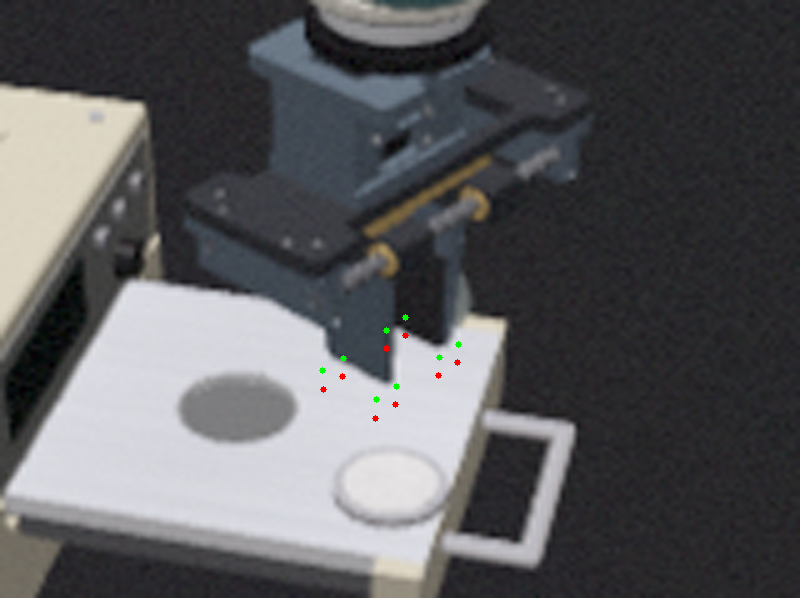

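The tips stand about 14 mm above the deck, and the disc and recess are untouched. I'll keep descending.

Call:
{"name": "play_rows", "arguments": {"rows": [{"dx":0,"dy":0,"dz":0.2,"rx":0,"ry":0,"rz":0,"grip":33},{"dx":0,"dy":0,"dz":0.4,"rx":0,"ry":0,"rz":0,"grip":33},{"dx":0,"dy":0,"dz":0.6,"rx":0,"ry":0,"rz":0,"grip":33},{"dx":0,"dy":0,"dz":0.7,"rx":0,"ry":0,"rz":0,"grip":33},{"dx":0,"dy":0,"dz":0.7,"rx":0,"ry":0,"rz":0,"grip":33}]}}

```text
clock: 12.5
eef_pos: [0.5546, 0.0746, 0.0898]
tool_rot: [2.917, -1.165, -0.0]
wrist_force: [-0.4, 0.0, -0.9]
gripper_width: 0.326
```

Call:
{"name": "play_rows", "arguments": {"rows": [{"dx":0,"dy":0,"dz":0.05,"rx":0,"ry":0,"rz":0,"grip":33},{"dx":0,"dy":0,"dz":0.1,"rx":0,"ry":0,"rz":0,"grip":33},{"dx":0,"dy":0,"dz":0.15,"rx":0,"ry":0,"rz":0,"grip":33},{"dx":0,"dy":0,"dz":0.2,"rx":0,"ry":0,"rz":0,"grip":33},{"dx":0,"dy":0,"dz":0.2,"rx":0,"ry":0,"rz":0,"grip":33}]}}

```text
clock: 13.12
eef_pos: [0.5547, 0.0746, 0.0879]
tool_rot: [2.917, -1.166, -0.0]
wrist_force: [0.6, -0.1, 0.9]
gripper_width: 0.332
```

Call:
{"name": "play_rows", "arguments": {"rows": [{"dx":0,"dy":0,"dz":0.05,"rx":0,"ry":0,"rz":0,"grip":33},{"dx":0,"dy":0,"dz":0.1,"rx":0,"ry":0,"rz":0,"grip":33},{"dx":0,"dy":0,"dz":0.15,"rx":0,"ry":0,"rz":0,"grip":33},{"dx":0,"dy":0,"dz":0.15,"rx":0,"ry":0,"rz":0,"grip":33},{"dx":0,"dy":0,"dz":0.15,"rx":0,"ry":0,"rz":0,"grip":33}]}}

```text
clock: 13.75
eef_pos: [0.5547, 0.0746, 0.0865]
tool_rot: [2.917, -1.166, 0.0]
wrist_force: [0.0, 1.0, -0.7]
gripper_width: 0.331
```

Call:
{"name": "play_rows", "arguments": {"rows": [{"dx":0,"dy":0,"dz":0.05,"rx":0,"ry":0,"rz":0,"grip":33},{"dx":0,"dy":0,"dz":0.1,"rx":0,"ry":0,"rz":0,"grip":33},{"dx":0,"dy":0,"dz":0.15,"rx":0,"ry":0,"rz":0,"grip":33},{"dx":0,"dy":0,"dz":0.15,"rx":0,"ry":0,"rz":0,"grip":33},{"dx":0,"dy":0,"dz":0.15,"rx":0,"ry":0,"rz":0,"grip":33}]}}

```text
clock: 14.38
eef_pos: [0.5547, 0.0746, 0.085]
tool_rot: [-2.917, 1.166, -0.0]
wrist_force: [0.2, 0.1, 0.5]
gripper_width: 0.333
```

```bash
python3 - <<'E'
from h import *
s=sense();cm=camera_model("wrist");R=Ro.from_rotvec(s["tool_rot"]).as_matrix()
im=grab_frame("wrist");cv2.imwrite("pics/w8.png",im[...,::-1]);print(s["eef_pos"],s["wrist_force"])
im=grab_frame("side");cv2.imwrite("pics/s8.png",im[...,::-1]);
big=cv2.resize(im[150:240,270:350],None,fx=6.6,fy=6.6,interpolation=cv2.INTER_CUBIC)[...,::-1]
cv2.imwrite("pics/s8c.png",big)
E
```

```text
[0.55465958 0.07459961 0.08495622] [0.16286518 0.11307039 0.49867832]
```

View pics/s8c.png

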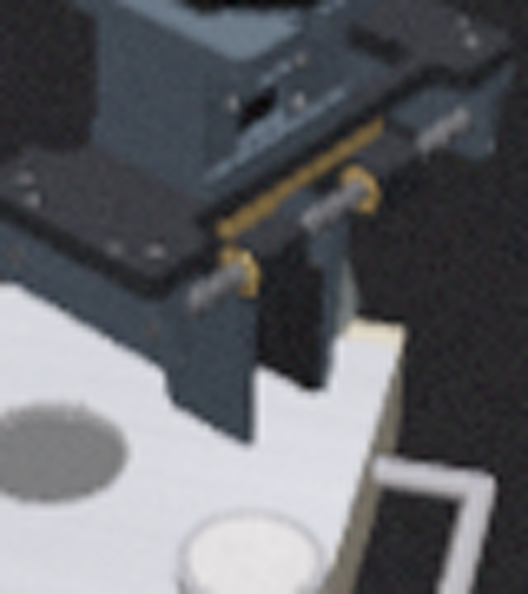

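The tips look just above the deck, with no force yet. Smaller steps until contact.

Call:
{"name": "play_rows", "arguments": {"rows": [{"dx":0,"dy":0,"dz":0.05,"rx":0,"ry":0,"rz":0,"grip":33},{"dx":0,"dy":0,"dz":0.1,"rx":0,"ry":0,"rz":0,"grip":33},{"dx":0,"dy":0,"dz":0.12,"rx":0,"ry":0,"rz":0,"grip":33},{"dx":0,"dy":0,"dz":0.12,"rx":0,"ry":0,"rz":0,"grip":33},{"dx":0,"dy":0,"dz":0.12,"rx":0,"ry":0,"rz":0,"grip":33}]}}

```text
clock: 15.1
eef_pos: [0.5546, 0.0746, 0.0837]
tool_rot: [2.917, -1.166, -0.0]
wrist_force: [0.7, -1.3, -0.7]
gripper_width: 0.328
```

```bash
python3 -c "
from h import *
s=sense();print(s['eef_pos'],s['wrist_force'],s['wrist_torque'])"
```

```text
[0.55464206 0.07456796 0.08372218] [ 0.6662047  -1.34639116 -0.67547038] [0.0237936  0.21448628 0.03484632]
```

Call:
{"name": "play_rows", "arguments": {"rows": [{"dx":0,"dy":0,"dz":0.04,"rx":0,"ry":0,"rz":0,"grip":33},{"dx":0,"dy":0,"dz":0.08,"rx":0,"ry":0,"rz":0,"grip":33},{"dx":0,"dy":0,"dz":0.1,"rx":0,"ry":0,"rz":0,"grip":33},{"dx":0,"dy":0,"dz":0.1,"rx":0,"ry":0,"rz":0,"grip":33},{"dx":0,"dy":0,"dz":0.1,"rx":0,"ry":0,"rz":0,"grip":33}]}}

```text
clock: 15.72
eef_pos: [0.5547, 0.0746, 0.0827]
tool_rot: [-2.917, 1.166, -0.0]
wrist_force: [0.0, 0.7, 0.5]
gripper_width: 0.332
```

Call:
{"name": "play_rows", "arguments": {"rows": [{"dx":0,"dy":0,"dz":0.04,"rx":0,"ry":0,"rz":0,"grip":33},{"dx":0,"dy":0,"dz":0.08,"rx":0,"ry":0,"rz":0,"grip":33},{"dx":0,"dy":0,"dz":0.1,"rx":0,"ry":0,"rz":0,"grip":33},{"dx":0,"dy":0,"dz":0.1,"rx":0,"ry":0,"rz":0,"grip":33},{"dx":0,"dy":0,"dz":0.1,"rx":0,"ry":0,"rz":0,"grip":33}]}}

```text
clock: 16.35
eef_pos: [0.5546, 0.0746, 0.0817]
tool_rot: [2.917, -1.166, -0.0]
wrist_force: [0.3, -0.2, -0.6]
gripper_width: 0.329
```

Call:
{"name": "play_rows", "arguments": {"rows": [{"dx":0,"dy":0,"dz":0.04,"rx":0,"ry":0,"rz":0,"grip":33},{"dx":0,"dy":0,"dz":0.08,"rx":0,"ry":0,"rz":0,"grip":33},{"dx":0,"dy":0,"dz":0.1,"rx":0,"ry":0,"rz":0,"grip":33},{"dx":0,"dy":0,"dz":0.1,"rx":0,"ry":0,"rz":0,"grip":33},{"dx":0,"dy":0,"dz":0.1,"rx":0,"ry":0,"rz":0,"grip":33}]}}

```text
clock: 16.98
eef_pos: [0.5549, 0.0745, 0.0812]
tool_rot: [-2.917, 1.166, -0.001]
wrist_force: [-3.0, -2.2, 8.8]
gripper_width: 0.331
```

```bash
python3 - <<'E'
from h import *
# tip corners in side frames s7, s8, now: track image row of near finger's tip vs TCP z
im=grab_frame("side");cv2.imwrite("pics/s9.png",im[...,::-1]);cm=camera_model("side");s=sense();print(s["eef_pos"],s["wrist_force"])
R=Ro.from_rotvec(s["tool_rot"]).as_matrix()
for n,z in(("s7",.0968),("s8",.08496),("s9",s["eef_pos"][2])):
    g=cv2.cvtColor(cv2.imread(f"pics/{n}.png"),cv2.COLOR_BGR2GRAY)
    m=(g<130).astype(np.uint8); m[:190]=0
    # lowest dark pixel in columns 298..312
    out=[]
    for c in range(296,312,2):
        col=g[190:236,c].astype(float);i=np.nonzero(col<140)[0];out.append(190+int(i.max()) if len(i) else None)
    e=[proj(cm,np.r_[s["eef_pos"][:2],z]+R@np.array([x,y,0]))[0].round(1).tolist() for x in(-.016,.016) for y in(-.0285,-.015,.015,.0285)]
    print(n,out,e[2:4],e[6:8])
    print("deck below",[proj(cm,np.r_[(s["eef_pos"]+R@np.array([x,y,0]))[:2],.085])[0].round(1).tolist() for x,y in((-.016,-.015),(-.016,.015))])
E
```

```text
[0.55491506 0.07452822 0.08123819] [-1.46745645 -0.97533364  8.50221727]
s7 [207, 208, 209, 210, 211, 212, 211, 201] [[317.3, 207.2], [321.1, 204.4]] [[306.7, 201.3], [310.5, 198.6]]
deck below [[308.5, 217.5], [317.1, 211.1]]
s8 [211, 212, 213, 214, 215, 216, 214, 205] [[317.1, 211.2], [320.9, 208.4]] [[306.6, 205.2], [310.4, 202.5]]
deck below [[308.5, 217.5], [317.1, 211.1]]
s9 [212, 213, 214, 215, 216, 217, 210, 206] [[317.0, 212.4], [320.8, 209.6]] [[306.6, 206.5], [310.3, 203.8]]
deck below [[308.5, 217.5], [317.1, 211.1]]
```

The tips touched the deck at TCP z = 0.0813, so they lie about 4 mm behind the TCP. The push height is TCP z ≈ 0.0838. I'll lift, go back behind the disc and lower there.

Call:
{"name": "play_rows", "arguments": {"rows": [{"dx":0,"dy":0,"dz":-2,"rx":0,"ry":0,"rz":0,"grip":33},{"dx":-1,"dy":-0.5,"dz":-4.5,"rx":0,"ry":0,"rz":0,"grip":33},{"dx":-5,"dy":-3,"dz":-4.5,"rx":0,"ry":0,"rz":0,"grip":33},{"dx":-9.5,"dy":-5.2,"dz":-4.5,"rx":0,"ry":0,"rz":0,"grip":33},{"dx":-11.6,"dy":-6.3,"dz":-4,"rx":0,"ry":0,"rz":0,"grip":33}]}}

```text
clock: 17.65
eef_pos: [0.5137, 0.2022, 0.1222]
tool_rot: [-2.917, 1.163, -0.002]
wrist_force: [-0.1, 0.6, -0.1]
gripper_width: 0.332
```

Call:
{"name": "play_rows", "arguments": {"rows": [{"dx":0,"dy":0,"dz":1.0,"rx":0,"ry":0,"rz":0,"grip":33},{"dx":0,"dy":0,"dz":2.0,"rx":0,"ry":0,"rz":0,"grip":33},{"dx":0,"dy":0,"dz":3.0,"rx":0,"ry":0,"rz":0,"grip":33},{"dx":0,"dy":0,"dz":3.5,"rx":0,"ry":0,"rz":0,"grip":33},{"dx":0,"dy":0,"dz":3.5,"rx":0,"ry":0,"rz":0,"grip":33}]}}

```text
clock: 18.27
eef_pos: [0.5139, 0.1997, 0.0853]
tool_rot: [2.917, -1.166, -0.001]
wrist_force: [0.6, 0.2, 0.9]
gripper_width: 0.333
```

```bash
cat > m.py <<'E'
from h import *
import sys
s=sense();print(s["clock"],s["eef_pos"],s["wrist_force"].round(1))
im=grab_frame("wrist");cm=camera_model("wrist");cv2.imwrite(f"pics/m{s['clock']:.1f}.png",im[...,::-1])
R=Ro.from_rotvec(s["tool_rot"]).as_matrix()
g0=[float(a) for a in sys.argv[1:3]] if len(sys.argv)>2 else s["eef_pos"][:2]+.036*R[:2,0]
f,v=fitcirc(im,cm,g0,.0915,.0205,sgn=-1);print("filter",f,v)
rc,v=fitcirc(im,cm,(.623,.096),.085,.027,sgn=1);print("recess",rc,v)
print("disc in tool mm",(R.T[:2,:2]@(f-s["eef_pos"][:2])*1e3).round(1),"recess-disc in tool mm",(R.T[:2,:2]@(rc-f)*1e3).round(1))
E
python3 m.py .5575 .159
```

```text
18.275 [0.51389244 0.1997436  0.08525595] [0.6 0.2 0.9]
filter [0.55783236 0.15927268] 31.414261453726642
recess [0.6243873  0.09616284] 38.57665841512444
disc in tool mm [59.7 -1. ] recess-disc in tool mm [91.7 -0.2]
  return _methods._mean(a, axis=axis, dtype=dtype,
  ret = ret.dtype.type(ret / rcount)
```

Call:
{"name": "play_rows", "arguments": {"rows": [{"dx":1.0,"dy":-0.1,"dz":0.15,"rx":0,"ry":0,"rz":0,"grip":33},{"dx":1.7,"dy":-0.1,"dz":0.15,"rx":0,"ry":0,"rz":0,"grip":33},{"dx":2.1,"dy":-0.1,"dz":0.15,"rx":0,"ry":0,"rz":0,"grip":33},{"dx":2.4,"dy":-0.1,"dz":0.15,"rx":0,"ry":0,"rz":0,"grip":33},{"dx":2.7,"dy":-0.1,"dz":0.15,"rx":0,"ry":0,"rz":0,"grip":33}]}}

```text
clock: 18.95
eef_pos: [0.5343, 0.1822, 0.0842]
tool_rot: [2.917, -1.166, -0.0]
wrist_force: [0.4, -0.0, 1.0]
gripper_width: 0.33
```

Call:
{"name": "play_rows", "arguments": {"rows": [{"dx":0.3,"dy":0,"dz":0,"rx":0,"ry":0,"rz":0,"grip":33},{"dx":0.6,"dy":0,"dz":0,"rx":0,"ry":0,"rz":0,"grip":33},{"dx":0.9,"dy":0,"dz":0,"rx":0,"ry":0,"rz":0,"grip":33},{"dx":1.2,"dy":0,"dz":0,"rx":0,"ry":0,"rz":0,"grip":33},{"dx":1.4,"dy":0,"dz":0,"rx":0,"ry":0,"rz":0,"grip":33}]}}

```text
clock: 19.58
eef_pos: [0.5445, 0.1725, 0.0842]
tool_rot: [2.917, -1.166, 0.0]
wrist_force: [-1.2, 0.9, -0.2]
gripper_width: 0.33
```

```bash
python3 -W ignore m.py
```

```text
19.575 [0.5445471  0.17251802 0.08423609] [-1.2  0.9 -0.2]
filter [0.57029797 0.1475353 ] 31.199992960378502
recess [0.6250537  0.09593309] 38.10580913060607
disc in tool mm [35.9  0.4] recess-disc in tool mm [75.2 -0.3]
```

The disc is cradled at 35.9 mm, exactly as computed, and moving straight. 75 mm remain.

Call:
{"name": "play_rows", "arguments": {"rows": [{"dx":0.4,"dy":0,"dz":0,"rx":0,"ry":0,"rz":0,"grip":33},{"dx":0.8,"dy":0,"dz":0,"rx":0,"ry":0,"rz":0,"grip":33},{"dx":1.2,"dy":0,"dz":0,"rx":0,"ry":0,"rz":0,"grip":33},{"dx":1.6,"dy":0,"dz":0,"rx":0,"ry":0,"rz":0,"grip":33},{"dx":2.0,"dy":0,"dz":0,"rx":0,"ry":0,"rz":0,"grip":33}]}}

```text
clock: 20.25
eef_pos: [0.5591, 0.1587, 0.0842]
tool_rot: [2.917, -1.166, -0.0]
wrist_force: [0.8, 0.1, 0.6]
gripper_width: 0.329
```

Call:
{"name": "play_rows", "arguments": {"rows": [{"dx":0.4,"dy":0,"dz":0,"rx":0,"ry":0,"rz":0,"grip":33},{"dx":0.8,"dy":0,"dz":0,"rx":0,"ry":0,"rz":0,"grip":33},{"dx":1.2,"dy":0,"dz":0,"rx":0,"ry":0,"rz":0,"grip":33},{"dx":1.6,"dy":0,"dz":0,"rx":0,"ry":0,"rz":0,"grip":33},{"dx":2.0,"dy":0,"dz":0,"rx":0,"ry":0,"rz":0,"grip":33}]}}

```text
clock: 20.88
eef_pos: [0.5736, 0.1449, 0.0843]
tool_rot: [-2.917, 1.166, -0.0]
wrist_force: [0.4, -0.2, -0.3]
gripper_width: 0.33
```

Call:
{"name": "play_rows", "arguments": {"rows": [{"dx":0.4,"dy":0,"dz":0,"rx":0,"ry":0,"rz":0,"grip":33},{"dx":0.8,"dy":0,"dz":0,"rx":0,"ry":0,"rz":0,"grip":33},{"dx":1.2,"dy":0,"dz":0,"rx":0,"ry":0,"rz":0,"grip":33},{"dx":1.5,"dy":0,"dz":0,"rx":0,"ry":0,"rz":0,"grip":33},{"dx":1.8,"dy":0,"dz":0,"rx":0,"ry":0,"rz":0,"grip":33}]}}

```text
clock: 21.5
eef_pos: [0.5866, 0.1326, 0.0842]
tool_rot: [2.917, -1.166, -0.0]
wrist_force: [-0.0, 0.1, -0.0]
gripper_width: 0.329
```

```bash
python3 -W ignore m.py
```

```text
21.5 [0.58655143 0.13255741 0.08422685] [-0.   0.1 -0. ]
filter [0.61249322 0.10757621] 31.359100191433146
recess [0.62418989 0.09629548] 23.10786459822545
disc in tool mm [36.   0.2] recess-disc in tool mm [16.2  0.1]
```

Call:
{"name": "play_rows", "arguments": {"rows": [{"dx":0.25,"dy":0,"dz":0,"rx":0,"ry":0,"rz":0,"grip":33},{"dx":0.5,"dy":0,"dz":0,"rx":0,"ry":0,"rz":0,"grip":33},{"dx":0.75,"dy":0,"dz":0,"rx":0,"ry":0,"rz":0,"grip":33},{"dx":1.0,"dy":0,"dz":0,"rx":0,"ry":0,"rz":0,"grip":33},{"dx":1.2,"dy":0,"dz":0,"rx":0,"ry":0,"rz":0,"grip":33}]}}

```text
clock: 22.18
eef_pos: [0.5953, 0.1243, 0.0842]
tool_rot: [2.917, -1.166, 0.0]
wrist_force: [-0.7, 0.4, -0.5]
gripper_width: 0.326
```

Call:
{"name": "play_rows", "arguments": {"rows": [{"dx":0.08,"dy":0,"dz":0,"rx":0,"ry":0,"rz":0,"grip":33},{"dx":0.16,"dy":0,"dz":0,"rx":0,"ry":0,"rz":0,"grip":33},{"dx":0.24,"dy":0,"dz":0,"rx":0,"ry":0,"rz":0,"grip":33},{"dx":0.32,"dy":0,"dz":0,"rx":0,"ry":0,"rz":0,"grip":33},{"dx":0.35,"dy":0,"dz":0,"rx":0,"ry":0,"rz":0,"grip":33}]}}

```text
clock: 22.8
eef_pos: [0.5977, 0.122, 0.0843]
tool_rot: [-2.917, 1.166, -0.0]
wrist_force: [0.2, 0.1, -0.1]
gripper_width: 0.33
```

```bash
cat > m2.py <<'E'
from h import *
s=sense();print(s["clock"],s["eef_pos"],s["wrist_force"].round(1))
im=grab_frame("wrist");cm=camera_model("wrist");cv2.imwrite(f"pics/n{s['clock']:.1f}.png",im[...,::-1])
R=Ro.from_rotvec(s["tool_rot"]).as_matrix()
for z in(.0845,.088,.0915):
    f,v=fitcirc(im,cm,(.623,.097),z,.0205,sgn=-1);print("filter z",z,f.round(4),round(v,1),(R.T[:2,:2]@(np.array([.6242,.0962])-f)*1e3).round(1))
E
python3 -W ignore m2.py
```

```text
22.8 [0.59772478 0.12197422 0.08425123] [ 0.2  0.1 -0.1]
filter z 0.0845 [0.6227 0.0977] 31.3 [2.1 0. ]
filter z 0.088 [0.6234 0.0971] 30.3 [1.2 0.1]
filter z 0.0915 [0.624  0.0965] 27.7 [0.3 0.1]
```

Call:
{"name": "play_rows", "arguments": {"rows": [{"dx":0.05,"dy":0,"dz":0,"rx":0,"ry":0,"rz":0,"grip":33},{"dx":0.1,"dy":0,"dz":0,"rx":0,"ry":0,"rz":0,"grip":33},{"dx":0.15,"dy":0,"dz":0,"rx":0,"ry":0,"rz":0,"grip":33},{"dx":0.15,"dy":0,"dz":0,"rx":0,"ry":0,"rz":0,"grip":33},{"dx":0.0,"dy":0,"dz":0,"rx":0,"ry":0,"rz":0,"grip":33}]}}

```text
clock: 23.48
eef_pos: [0.5977, 0.122, 0.0842]
tool_rot: [-2.917, 1.166, -0.0]
wrist_force: [0.5, 0.1, -0.8]
gripper_width: 0.328
```

Call:
{"name": "play_rows", "arguments": {"rows": [{"dx":-1,"dy":0,"dz":0,"rx":0,"ry":0,"rz":0,"grip":33},{"dx":-3,"dy":0,"dz":-0.5,"rx":0,"ry":0,"rz":0,"grip":33},{"dx":-5,"dy":0,"dz":-2,"rx":0,"ry":0,"rz":0,"grip":33},{"dx":-6,"dy":0,"dz":-3,"rx":0,"ry":0,"rz":0,"grip":33},{"dx":-6,"dy":0,"dz":-3,"rx":0,"ry":0,"rz":0,"grip":33}]}}

```text
clock: 24.1
eef_pos: [0.5541, 0.1641, 0.1152]
tool_rot: [-2.917, 1.164, -0.002]
wrist_force: [0.6, -1.0, -0.5]
gripper_width: 0.333
```

```bash
python3 -W ignore - <<'E'
exec(open("m2.py").read())
for z in(.078,.0845,.091): print(z,fitcirc(im,cm,(.623,.097),z,.025,sgn=1,span=.004))
print("recess",fitcirc(im,cm,(.624,.096),.085,.027,sgn=0,span=.004))
t=np.array([.6242,.0962,.085]);u=proj(cm,t)[0].astype(int);print(u)
g=cv2.cvtColor(im,cv2.COLOR_RGB2GRAY);y,x=max(u[1]-60,0),u[0]-60
a=cv2.resize(im[y:y+120,x:x+120],(540,540),interpolation=cv2.INTER_CUBIC)
ims=grab_frame("side");us=proj(camera_model("side"),t)[0].astype(int)
b=cv2.resize(ims[us[1]-15:us[1]+15,us[0]-22:us[0]+8+0],(250,250),interpolation=cv2.INTER_CUBIC)
c=np.zeros((540,250,3),np.uint8);c[:250]=b
cv2.imwrite("pics/seat.png",np.hstack([a,c])[...,::-1])
E
```

```text
24.1 [0.55409912 0.16413409 0.11517248] [ 0.6 -1.  -0.5]
filter z 0.0845 [0.6229 0.097 ] 30.6 [ 1.5 -0.3]
filter z 0.088 [0.6227 0.0972] 29.7 [ 1.8 -0.3]
filter z 0.0915 [0.6225 0.0974] 27.5 [ 2.1 -0.3]
0.078 (array([0.62102381, 0.09596076]), np.float64(3.526870143039317))
0.0845 (array([0.62156426, 0.09503003]), np.float64(7.763593216062617))
0.091 (array([0.62453942, 0.09533127]), np.float64(17.32404215851361))
recess (array([0.62403915, 0.09586254]), np.float64(33.29843964579165))
[286  93]
```

View pics/seat.png

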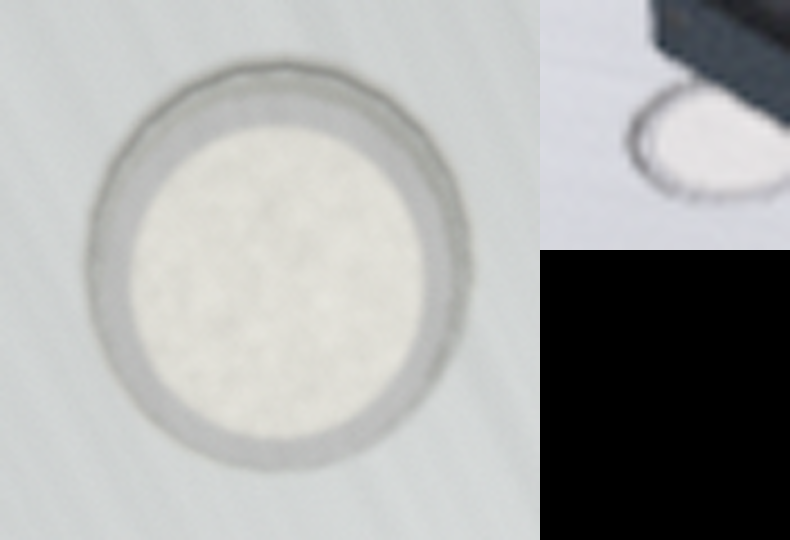

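The planchet lies inside the recess ring, with the gap on its far side, and appears dropped below the rim. The final finger pass went beyond where it rests without moving it, so its rear edge is below tip height. I'll take a second view for a tilt check while moving to the handle.

```bash
python3 - <<'E'
from h import *
import pickle
pickle.dump((cv2.imread("pics/n24.1.png"),camera_model("wrist")),open("v1.pkl","wb"))
u=np.array([np.cos(np.radians(-15.6)),np.sin(np.radians(-15.6))]);rc=np.array([.6242,.0962]);h=rc-.143*u
print(h,toolmove([*(h-.040*u),.115],u))
E
```

```text
[0.48646775 0.13465553] (array([-6.47,  8.63, -0.08]), array([-0.   , -0.   , -0.488]))
```

Call:
{"name": "play_rows", "arguments": {"rows": [{"dx":-1.5,"dy":2,"dz":-2,"rx":0,"ry":0,"rz":-0.16,"grip":33},{"dx":-3,"dy":4,"dz":-2,"rx":0,"ry":0,"rz":-0.32,"grip":33},{"dx":-4.5,"dy":6,"dz":-2,"rx":0,"ry":0,"rz":-0.488,"grip":33},{"dx":-6.5,"dy":8.6,"dz":-2,"rx":0,"ry":0,"rz":-0.488,"grip":33},{"dx":-6.5,"dy":8.6,"dz":-2,"rx":0,"ry":0,"rz":-0.488,"grip":33}]}}

```text
clock: 24.82
eef_pos: [0.4462, 0.1451, 0.1337]
tool_rot: [3.112, -0.427, -0.002]
wrist_force: [0.0, -0.4, 0.5]
gripper_width: 0.328
```

```bash
python3 -W ignore - <<'E'
from h import *
import pickle
s=sense();print(s["clock"],s["eef_pos"],np.abs(s["qd"]).max())
im=grab_frame("wrist");cm=camera_model("wrist");cv2.imwrite("pics/v2.png",im[...,::-1])
im1,cm1=pickle.load(open("v1.pkl","rb"))
V=[(cv2.cvtColor(im1,cv2.COLOR_BGR2GRAY).astype(float),cm1),(cv2.cvtColor(im,cv2.COLOR_RGB2GRAY).astype(float),cm)]
for n,c in(("v1",cm1),("v2",cm)): print(n,proj(c,np.array([.6242,.0962,.085])))
ims=grab_frame("side");cs=camera_model("side")
V.append((cv2.cvtColor(ims,cv2.COLOR_RGB2GRAY).astype(float),cs));cv2.imwrite("pics/v3.png",ims[...,::-1])
t=np.linspace(0,2*np.pi,180,endpoint=False)
def score(q,r,sg,views):
    c=np.array(q[:3]);n=np.array([q[3],q[4],1.]);n/=np.linalg.norm(n)
    a=np.cross([0,1,0],n);a/=np.linalg.norm(a);b=np.cross(n,a);tot=0
    for g,m in views:
        v=[]
        for rr in(r+.001,r-.001):
            uv=proj(m,c+rr*(np.cos(t)[:,None]*a+np.sin(t)[:,None]*b));v.append(map_coordinates(g,[uv[:,1],uv[:,0]],order=1,cval=np.nan))
        tot-=np.nanmean(sg*(v[0]-v[1]))
    return tot
for nm,r,sg,z0 in(("recess",.027,1,.085),("filter",.0205,-1,.085)):
  for views,k in((V[:2],"wrist2"),(V,"all")):
    best=None
    for tilt in(0,.13):
        q0=np.array([.6235,.0965,z0+.0,-tilt*.725,tilt*.689]) 
        S=np.vstack([q0]+[q0+d for d in np.diag([.0015,.0015,.003,.08,.08])])
        o=minimize(score,q0,(r,sg,views),method="Nelder-Mead",options=dict(initial_simplex=S,maxiter=600))
        if best is None or o.fun<best.fun: best=o
    print(nm,k,best.x.round(4),round(best.fun,1))
u=np.array([np.cos(np.radians(-15.6)),np.sin(np.radians(-15.6))]);h=np.array([.6242,.0962])-.143*u
print(toolmove([*(h-.040*u),.05],u))
grab_frame("top")
for c,cc in(("wrist",cm),("top",camera_model("top")),("side",cs)):
    for q in spot_point(c,"handle")[:1]: print(c,q["confidence"],onz(cc,q["uv"],.06))
E
```

```text
24.825 [0.44619912 0.14513277 0.13365591] 0.05879011397680428
v1 [[286.22837563  93.86309059]]
v2 [[285.17315397 -56.01119166]]
recess wrist2 [0.6235 0.0965 0.085  0.     0.    ] nan
recess all [0.6235 0.0965 0.085  0.     0.    ] nan
filter wrist2 [0.6235 0.0965 0.085  0.     0.    ] nan
filter all [0.6235 0.0965 0.085  0.     0.    ] nan
(array([-0.05,  0.05,  8.43]), array([-0., -0., -0.]))
wrist 0.87 [0.48607501 0.13639908 0.06      ]
side 0.58 [0.49054131 0.14031605 0.06      ]
```

```bash
python3 -W ignore - <<'E'
from h import *
import pickle
im1,cm1=pickle.load(open("v1.pkl","rb"));im3=cv2.imread("pics/v3.png")
G=lambda i:cv2.cvtColor(i,cv2.COLOR_BGR2GRAY).astype(float)
cs=camera_model("side");V=[(G(im1),cm1),(G(im3),cs)]
t=np.linspace(0,2*np.pi,180,endpoint=False)
def score(q,r,sg,views):
    c=np.array(q[:3]);n=np.array([q[3],q[4],1.]);n/=np.linalg.norm(n)
    a=np.cross([0,1,0],n);a/=np.linalg.norm(a);b=np.cross(n,a);tot=0
    for g,m in views:
        v=[]
        for rr in(r+.001,r-.001):
            uv=proj(m,c+rr*(np.cos(t)[:,None]*a+np.sin(t)[:,None]*b));v.append(map_coordinates(g,[uv[:,1],uv[:,0]],order=1,cval=0))
        tot-=np.mean(sg*(v[0]-v[1]))
    return tot
# filter with fixed tilt 0 / 7deg (rear up), each view alone and together
for tilt in(-.13,0,.06,.13,.2):
    for views,k in((V[:1],"wrist"),(V,"both")):
        f=lambda q:score([*q,tilt*.725,-tilt*.689],.0205,-1,views)
        q0=np.array([.623,.097,.0845]);S=np.vstack([q0]+[q0+d for d in np.diag([.0015,.0015,.003])])
        o=minimize(f,q0,method="Nelder-Mead",options=dict(initial_simplex=S));print(tilt,k,o.x.round(4),round(o.fun,1))
m=silhouettes("side","filter");print([(round(q["confidence"],2),np.round(q["uv"])) for q in m])
p=proj(cs,np.array([.6242,.0962,.085]))[0];print(p)
E
```

```text
-0.13 wrist [0.6227 0.0969 0.0837] -27.0
-0.13 both [0.6228 0.0969 0.0845] -40.2
0 wrist [0.6228 0.0967 0.0837] -27.0
0 both [0.623  0.0967 0.0845] -41.8
0.06 wrist [0.6229 0.0967 0.0843] -27.0
0.06 both [0.623  0.0967 0.0845] -40.9
0.13 wrist [0.6229 0.0966 0.0855] -26.9
0.13 both [0.6231 0.0966 0.085 ] -39.1
0.2 wrist [0.6229 0.0966 0.0871] -26.3
0.2 both [0.6232 0.0965 0.0856] -35.8
[(0.55, array([277., 217.])), (0.54, array([295., 296.]))]
[277.18183957 217.81260053]
```

The fit prefers zero tilt at height 0.0845, so the planchet is seated flat. Now down behind the handle.

Call:
{"name": "play_rows", "arguments": {"rows": [{"dx":0,"dy":0,"dz":3,"rx":0,"ry":0,"rz":0,"grip":33},{"dx":0,"dy":0,"dz":5.5,"rx":0,"ry":0,"rz":0,"grip":33},{"dx":0,"dy":0,"dz":7.5,"rx":0,"ry":0,"rz":0,"grip":33},{"dx":0,"dy":0,"dz":8.4,"rx":0,"ry":0,"rz":0,"grip":33},{"dx":0,"dy":0,"dz":8.4,"rx":0,"ry":0,"rz":0,"grip":33}]}}

```text
clock: 25.8
eef_pos: [0.4478, 0.1458, 0.05]
tool_rot: [3.112, -0.426, -0.001]
wrist_force: [-0.7, 0.2, 0.2]
gripper_width: 0.33
```

Call:
{"name": "play_rows", "arguments": {"rows": [{"dx":0.5,"dy":0,"dz":0,"rx":0,"ry":0,"rz":0,"grip":33},{"dx":1.0,"dy":0,"dz":0,"rx":0,"ry":0,"rz":0,"grip":33},{"dx":1.3,"dy":0,"dz":0,"rx":0,"ry":0,"rz":0,"grip":33},{"dx":1.5,"dy":0,"dz":0,"rx":0,"ry":0,"rz":0,"grip":33},{"dx":1.7,"dy":0,"dz":0,"rx":0,"ry":0,"rz":0,"grip":33}]}}

```text
clock: 26.42
eef_pos: [0.4643, 0.1412, 0.0503]
tool_rot: [3.113, -0.426, -0.0]
wrist_force: [-0.0, -0.3, 0.1]
gripper_width: 0.327
```

Call:
{"name": "play_rows", "arguments": {"rows": [{"dx":0.2,"dy":0,"dz":0,"rx":0,"ry":0,"rz":0,"grip":33},{"dx":0.4,"dy":0,"dz":0,"rx":0,"ry":0,"rz":0,"grip":33},{"dx":0.6,"dy":0,"dz":0,"rx":0,"ry":0,"rz":0,"grip":33},{"dx":0.8,"dy":0,"dz":0,"rx":0,"ry":0,"rz":0,"grip":33},{"dx":1.0,"dy":0,"dz":0,"rx":0,"ry":0,"rz":0,"grip":33}]}}

```text
clock: 27.05
eef_pos: [0.4739, 0.1385, 0.0502]
tool_rot: [3.112, -0.426, -0.0]
wrist_force: [-3.1, -0.3, 1.8]
gripper_width: 0.329
```

```bash
python3 -W ignore - <<'E'
from h import *
s=sense();print(s["clock"],s["eef_pos"],s["wrist_force"])
for c in("wrist","side"):
    grab_frame(c);cc=camera_model(c)
    for q in spot_point(c,"handle")[:1]:
        P=onz(cc,q["uv"],.06);R=Ro.from_rotvec(s["tool_rot"]).as_matrix();print(c,q["confidence"],P,(R.T@(P-s["eef_pos"])).round(4))
cs=camera_model("side");print([ (round(q["confidence"],2),onz(cs,q["uv"],.085)) for q in spot_point("side","recess")[:1]])
E
```

```text
27.05 [0.4738508  0.13849505 0.05018069] [-3.07490649 -0.31937838  1.7795648 ]
wrist 0.85 [0.49469408 0.13284986 0.06      ] [ 0.0216 -0.0002 -0.0098]
side 0.88 [0.49731068 0.14178388 0.06      ] [ 0.0217 -0.0095 -0.0098]
[(0.94, array([0.63212461, 0.09184094, 0.085     ]))]
```

Contact came where expected, with 3 N of steady friction. I'll push home at about 45 mm/s and watch the force as the planchet passes the slot.

Call:
{"name": "play_rows", "arguments": {"rows": [{"dx":0.5,"dy":0,"dz":0,"rx":0,"ry":0,"rz":0,"grip":33},{"dx":1.1,"dy":0,"dz":0,"rx":0,"ry":0,"rz":0,"grip":33},{"dx":1.7,"dy":0,"dz":0,"rx":0,"ry":0,"rz":0,"grip":33},{"dx":2.3,"dy":0,"dz":0,"rx":0,"ry":0,"rz":0,"grip":33},{"dx":2.8,"dy":0,"dz":0,"rx":0,"ry":0,"rz":0,"grip":33}]}}

```text
clock: 27.92
eef_pos: [0.5012, 0.1309, 0.0502]
tool_rot: [3.112, -0.426, -0.0]
wrist_force: [-3.5, 1.3, 0.4]
gripper_width: 0.332
```

Call:
{"name": "play_rows", "arguments": {"rows": [{"dx":0.4,"dy":0,"dz":0,"rx":0,"ry":0,"rz":0,"grip":33},{"dx":0.8,"dy":0,"dz":0,"rx":0,"ry":0,"rz":0,"grip":33},{"dx":1.2,"dy":0,"dz":0,"rx":0,"ry":0,"rz":0,"grip":33},{"dx":1.6,"dy":0,"dz":0,"rx":0,"ry":0,"rz":0,"grip":33},{"dx":2.0,"dy":0,"dz":0,"rx":0,"ry":0,"rz":0,"grip":33}]}}

```text
clock: 28.55
eef_pos: [0.5203, 0.1256, 0.0502]
tool_rot: [3.113, -0.426, -0.0]
wrist_force: [-2.9, 0.8, 0.2]
gripper_width: 0.329
```

Call:
{"name": "play_rows", "arguments": {"rows": [{"dx":0.4,"dy":0,"dz":0,"rx":0,"ry":0,"rz":0,"grip":33},{"dx":0.8,"dy":0,"dz":0,"rx":0,"ry":0,"rz":0,"grip":33},{"dx":1.2,"dy":0,"dz":0,"rx":0,"ry":0,"rz":0,"grip":33},{"dx":1.6,"dy":0,"dz":0,"rx":0,"ry":0,"rz":0,"grip":33},{"dx":2.0,"dy":0,"dz":0,"rx":0,"ry":0,"rz":0,"grip":33}]}}

```text
clock: 29.18
eef_pos: [0.5396, 0.1202, 0.0502]
tool_rot: [-3.113, 0.426, 0.0]
wrist_force: [-3.1, 1.9, -0.9]
gripper_width: 0.331
```

Call:
{"name": "play_rows", "arguments": {"rows": [{"dx":0.4,"dy":0,"dz":0,"rx":0,"ry":0,"rz":0,"grip":33},{"dx":0.8,"dy":0,"dz":0,"rx":0,"ry":0,"rz":0,"grip":33},{"dx":1.2,"dy":0,"dz":0,"rx":0,"ry":0,"rz":0,"grip":33},{"dx":1.6,"dy":0,"dz":0,"rx":0,"ry":0,"rz":0,"grip":33},{"dx":2.0,"dy":0,"dz":0,"rx":0,"ry":0,"rz":0,"grip":33}]}}

```text
clock: 29.8
eef_pos: [0.5589, 0.1149, 0.0502]
tool_rot: [-3.113, 0.426, -0.0]
wrist_force: [-2.3, 2.1, -1.1]
gripper_width: 0.33
```

Call:
{"name": "play_rows", "arguments": {"rows": [{"dx":0.4,"dy":0,"dz":0,"rx":0,"ry":0,"rz":0,"grip":33},{"dx":0.8,"dy":0,"dz":0,"rx":0,"ry":0,"rz":0,"grip":33},{"dx":1.2,"dy":0,"dz":0,"rx":0,"ry":0,"rz":0,"grip":33},{"dx":1.6,"dy":0,"dz":0,"rx":0,"ry":0,"rz":0,"grip":33},{"dx":2.0,"dy":0,"dz":0,"rx":0,"ry":0,"rz":0,"grip":33}]}}

```text
clock: 30.42
eef_pos: [0.5781, 0.1095, 0.0502]
tool_rot: [-3.113, 0.426, -0.0]
wrist_force: [-2.4, 2.4, -0.8]
gripper_width: 0.335
```

Call:
{"name": "play_rows", "arguments": {"rows": [{"dx":0.4,"dy":0,"dz":0,"rx":0,"ry":0,"rz":0,"grip":33},{"dx":0.8,"dy":0,"dz":0,"rx":0,"ry":0,"rz":0,"grip":33},{"dx":1.2,"dy":0,"dz":0,"rx":0,"ry":0,"rz":0,"grip":33},{"dx":1.6,"dy":0,"dz":0,"rx":0,"ry":0,"rz":0,"grip":33},{"dx":2.0,"dy":0,"dz":0,"rx":0,"ry":0,"rz":0,"grip":33}]}}

```text
clock: 31.05
eef_pos: [0.5974, 0.1041, 0.0503]
tool_rot: [-3.113, 0.426, -0.0]
wrist_force: [-2.9, 2.6, -0.5]
gripper_width: 0.329
```

```bash
python3 -W ignore - <<'E'
from h import *
s=sense();print(s["clock"],s["eef_pos"],s["wrist_force"],(s["eef_pos"][:2]-[.4662,.1404])@[.963,-.269])
for c in("wrist","side"):
    im=grab_frame(c);cv2.imwrite(f"pics/f_{c}.png",im[...,::-1]);cc=camera_model(c)
    for q in spot_point(c,"handle")[:1]:print(c,q["confidence"],onz(cc,q["uv"],.06))
E
```

```text
31.05 [0.59740286 0.10408164 0.05025622] [-2.92505572  2.58449657 -0.51541743] 0.13611799671625824
wrist 0.76 [0.6184328  0.09976437 0.06      ]
side 0.82 [0.62277566 0.09458031 0.06      ]
```

About 136 mm pushed so far, with 17–29 mm left. Slowing down.

Call:
{"name": "play_rows", "arguments": {"rows": [{"dx":0.25,"dy":0,"dz":0,"rx":0,"ry":0,"rz":0,"grip":33},{"dx":0.5,"dy":0,"dz":0,"rx":0,"ry":0,"rz":0,"grip":33},{"dx":0.75,"dy":0,"dz":0,"rx":0,"ry":0,"rz":0,"grip":33},{"dx":1.0,"dy":0,"dz":0,"rx":0,"ry":0,"rz":0,"grip":33},{"dx":1.2,"dy":0,"dz":0,"rx":0,"ry":0,"rz":0,"grip":33}]}}

```text
clock: 31.88
eef_pos: [0.6088, 0.1008, 0.0502]
tool_rot: [3.112, -0.426, -0.0]
wrist_force: [-2.7, -0.1, 1.1]
gripper_width: 0.33
```

Call:
{"name": "play_rows", "arguments": {"rows": [{"dx":0.1,"dy":0,"dz":0,"rx":0,"ry":0,"rz":0,"grip":33},{"dx":0.2,"dy":0,"dz":0,"rx":0,"ry":0,"rz":0,"grip":33},{"dx":0.3,"dy":0,"dz":0,"rx":0,"ry":0,"rz":0,"grip":33},{"dx":0.4,"dy":0,"dz":0,"rx":0,"ry":0,"rz":0,"grip":33},{"dx":0.5,"dy":0,"dz":0,"rx":0,"ry":0,"rz":0,"grip":33}]}}

```text
clock: 32.5
eef_pos: [0.6135, 0.0995, 0.0502]
tool_rot: [3.113, -0.426, -0.0]
wrist_force: [-1.8, 0.4, 1.4]
gripper_width: 0.332
```

Call:
{"name": "play_rows", "arguments": {"rows": [{"dx":0.07,"dy":0,"dz":0,"rx":0,"ry":0,"rz":0,"grip":33},{"dx":0.14,"dy":0,"dz":0,"rx":0,"ry":0,"rz":0,"grip":33},{"dx":0.21,"dy":0,"dz":0,"rx":0,"ry":0,"rz":0,"grip":33},{"dx":0.28,"dy":0,"dz":0,"rx":0,"ry":0,"rz":0,"grip":33},{"dx":0.35,"dy":0,"dz":0,"rx":0,"ry":0,"rz":0,"grip":33}]}}

```text
clock: 33.12
eef_pos: [0.6169, 0.0986, 0.0502]
tool_rot: [3.113, -0.426, -0.0]
wrist_force: [-2.6, -0.7, 2.0]
gripper_width: 0.331
```

Call:
{"name": "play_rows", "arguments": {"rows": [{"dx":0.06,"dy":0,"dz":0,"rx":0,"ry":0,"rz":0,"grip":33},{"dx":0.12,"dy":0,"dz":0,"rx":0,"ry":0,"rz":0,"grip":33},{"dx":0.18,"dy":0,"dz":0,"rx":0,"ry":0,"rz":0,"grip":33},{"dx":0.24,"dy":0,"dz":0,"rx":0,"ry":0,"rz":0,"grip":33},{"dx":0.3,"dy":0,"dz":0,"rx":0,"ry":0,"rz":0,"grip":33}]}}

```text
clock: 33.75
eef_pos: [0.619, 0.0979, 0.0501]
tool_rot: [3.112, -0.426, -0.003]
wrist_force: [-10.4, 2.8, 7.0]
gripper_width: 0.33
```

Call:
{"name": "play_rows", "arguments": {"rows": [{"dx":0.05,"dy":0,"dz":0,"rx":0,"ry":0,"rz":0,"grip":33},{"dx":0.1,"dy":0,"dz":0,"rx":0,"ry":0,"rz":0,"grip":33},{"dx":0.15,"dy":0,"dz":0,"rx":0,"ry":0,"rz":0,"grip":33},{"dx":0.2,"dy":0,"dz":0,"rx":0,"ry":0,"rz":0,"grip":33},{"dx":0.25,"dy":0,"dz":0,"rx":0,"ry":0,"rz":0,"grip":33}]}}

```text
clock: 34.38
eef_pos: [0.6192, 0.0978, 0.05]
tool_rot: [3.112, -0.427, -0.01]
wrist_force: [-23.9, 8.4, 20.1]
gripper_width: 0.328
```

The force rose to 24 N with the bar stationary after about 159 mm, so the drawer is on its stop. Now straight back, then up and away.

Call:
{"name": "play_rows", "arguments": {"rows": [{"dx":-0.4,"dy":0,"dz":0,"rx":0,"ry":0,"rz":0,"grip":33},{"dx":-1.5,"dy":0,"dz":0,"rx":0,"ry":0,"rz":0,"grip":33},{"dx":-4,"dy":0,"dz":0,"rx":0,"ry":0,"rz":0,"grip":33},{"dx":-8,"dy":0,"dz":-1,"rx":0,"ry":0,"rz":0,"grip":33},{"dx":-12,"dy":0,"dz":-4,"rx":0,"ry":0,"rz":0,"grip":33}]}}

```text
clock: 35.0
eef_pos: [0.5045, 0.1295, 0.0895]
tool_rot: [3.112, -0.427, -0.003]
wrist_force: [0.2, 0.7, 0.6]
gripper_width: 0.33
```

Call:
{"name": "play_rows", "arguments": {"rows": [{"dx":0,"dy":0,"dz":-3,"rx":0,"ry":0,"rz":0,"grip":33},{"dx":0,"dy":0,"dz":-6,"rx":0,"ry":0,"rz":0,"grip":33},{"dx":0,"dy":0,"dz":-9,"rx":0,"ry":0,"rz":0,"grip":33},{"dx":0,"dy":0,"dz":-10,"rx":0,"ry":0,"rz":0,"grip":33},{"dx":0,"dy":0,"dz":-10,"rx":0,"ry":0,"rz":0,"grip":33}]}}

```text
clock: 35.62
eef_pos: [0.5066, 0.1294, 0.1902]
tool_rot: [-3.112, 0.426, -0.001]
wrist_force: [-0.1, -0.3, -0.1]
gripper_width: 0.328
```

```bash
python3 -W ignore - <<'E'
from h import *
s=sense();print(s["clock"],s["eef_pos"],s["wrist_force"])
u=np.array([.963,-.269])
for c in("top","side","wrist"):
    im=grab_frame(c);cv2.imwrite(f"pics/end_{c}.png",im[...,::-1]);cm=camera_model(c)
    for n,z in(("handle",.06),("sample_bottle",0),("wide_jar",0),("flask",0),("planchet",.006)):
        for r in spot_point(c,n)[:2]:
            if r["confidence"]>.4:
                P=onz(cm,r["uv"],z);print(c,n,np.round(r["uv"],1),round(r["confidence"],2),np.round(P,4),round(float((P[:2]-[.4865,.1347])@u),4) if n=="handle" else "")
E
```

```text
35.625 [0.50661292 0.12944287 0.19017994] [-0.07721244 -0.30546252 -0.09188251]
top handle [261.4 199.8] 0.71 [0.6412 0.0932 0.06  ] 0.1602
top sample_bottle [148.  183.1] 0.84 [0.6872 0.3335 0.    ] 
top wide_jar [174.7 125. ] 0.92 [0.8129 0.2824 0.    ] 
top wide_jar [151.3 183.2] 0.58 [0.687  0.3265 0.    ] 
top flask [354.4 256. ] 0.58 [ 0.5381 -0.0909  0.    ] 
side handle [268.1 227.5] 0.97 [0.6456 0.1006 0.06  ] 0.1623
side handle [182.8 310.1] 0.52 [0.8005 0.3304 0.06  ] 0.2497
side sample_bottle [242.  328.9] 0.88 [0.6932 0.3314 0.    ] 
side wide_jar [183.4 308.6] 0.82 [0.8182 0.2809 0.    ] 
side wide_jar [245.9 330.1] 0.43 [0.6854 0.3343 0.    ] 
side flask [309.2 197.2] 0.8 [ 0.5419 -0.086   0.    ] 
side planchet [301.2 301.3] 0.77 [0.5748 0.2696 0.006 ] 
side planchet [361.6 278.2] 0.61 [0.4418 0.2091 0.006 ] 
wrist handle [286.2  55.5] 0.66 [0.6385 0.092  0.06  ] 0.1579
wrist sample_bottle [64.2 81. ] 0.78 [0.6905 0.3321 0.    ] 
wrist flask [463.1 113.2] 0.77 [ 0.5377 -0.0888  0.    ] 
wrist planchet [165.4 157.7] 0.97 [0.5822 0.2538 0.006 ] 
wrist planchet [248.9 251.9] 0.53 [0.4423 0.1962 0.006 ]
```

```bash
python3 -c "
from h import *
print(sign_off(), sense()['clock'])"
```

```text
the job is handed in; nothing more can be done
the job is handed in; nothing more can be done
```

I nudged the planchet into its recess with the two fingertips, pushed the drawer home by its handle and backed the hand away. Nothing was gripped or lifted. I handed the job in at about 36 s of the 58 s allowed.

**Seating:** a camera fit put the filter level and 0.5 mm below the deck, so the planchet sits flat in the recess. I saw no force above sensor noise during the push, and the fingertips were set about 3 mm above the deck.

**Drawer:** it moved about 159 mm with roughly 3 N of friction. The force showed no rise while the planchet passed the slot. I slowed to about 5 mm/s for the stop, then the force climbed to about 32 N in total with the bar no longer moving. The cameras put the handle's travel at 158–162 mm, which fits a drawer that started about 6 mm in.

**Surroundings:** the bottle, jar and flask were found where they had been, to within the few millimetres the networks scatter. No loose planchet showed outside apart from the two look-alikes on the bench.

**What disagreed:** the fingertips are about 4 mm behind the TCP, not 17 mm ahead as stated. My first approach therefore passed about 17 mm above the disc, partly over the filter, without touching it. I found the true height by a soft touch (about 9 N) on bare deck away from the disc. I also sent one final nudge of 1.5 mm beyond where the disc already lay; it met no resistance.

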